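# Monthly trip test of the field power box

### The job

Do the monthly trip test on the battery power box: first take the fragile samples off its clear cover with a light grip and set them down upright, without dropping them, in the steel tray, then push the plunger in front of the cover fully down so that the cover springs open. Press the test button of each of the three breakers so that its lever drops, and only when all three levers are down together lift every lever back up until it latches. Finally shut the cover so that its catch holds it, all without forcing any part of the box and without shifting the other things on the worktop.

Things in the scene. Friction and masses are not known exactly. Their poses are not given: they have to be found in the camera images.
- power_box: Grey battery power box, fixed, face up, 182 x 224 x 113 mm. Origin on the worktop under the row of levers; x to its back (hinge), y left, z up. Front shoulder x = -106..-66 mm, top z = 98. Behind it the recess under the cover: x to +64, y +-102, floor (faces of the three breakers at y = +45, 0, -45) z = 70, walls to z = 105. Breaks under a push of 40 N
- cover (a joint): Angle of the clear, grey-framed cover: 0 = shut and held by its catch (rests at 0.003), 1.75 rad = open, a little past upright. A weak spring throws it open when the catch is freed. To shut it, push it over and down near its front edge (about 2 N) and press the edge down flush (0 to -0.012, about 3 N) until the catch snaps in; let go earlier, it springs open again
- cover_edge (a point): Middle of the front edge of the cover's upper face (moves with the cover), 134 mm from the hinge axis. The cover is a plate 140 mm from front to back, 216 mm wide and 8 mm thick; shut, its upper face is 113 mm above the worktop
- cover_hinge (a point): Middle of the cover's hinge axis, which runs along the box's y at x = +68, z = 109 mm in the box's frame
- plunger (a joint): Stroke of the round steel plunger (22 mm across) that works the cover's catch; it stands on the right-hand part of the front shoulder, before the cover: 0 = out, 0.009 m = fully pressed straight down. Sprung, about 7 N at full stroke; frees the cover in the last third of the stroke
- plunger_top (a point): Centre of the plunger's top face, 14 mm above the shoulder when out
- tray: Shallow steel tray, 110 x 200 mm (x, y), rim 12 mm high, fixed on the worktop behind the power box. Origin at the centre of its underside; its floor is 3 mm up; inside 104 x 194 mm
- dish: Flat round pinkish petri dish, lid on, 54 mm across, 10 mm high; origin at the centre of its underside, z up; starts on the shut cover; may be absent. thin-walled and fragile: a grip above 40 N cracks it
- vial: Amber glass vial with a white cap, 22 mm across, 44 mm high; origin at the centre of its underside, z up; starts on the shut cover; may be absent. thin-walled and fragile: a grip above 40 N cracks it
- cup: Small open sample cup with a side tab, 28 x 35 mm (x, y), 24 mm high (its wall 20 mm); the middle of its underside lies at y = +3.5 mm from its origin, z up; best gripped across its 28 mm (along its x); starts on the shut cover; may be absent. thin-walled and fragile: a grip above 40 N cracks it
- masking_tape: Roll of masking tape, 104 mm across, 25 mm high, lying; bystander. Origin at the centre of its underside
- pink_box: Small carton, 55 x 75 x 24 mm; bystander. Origin at the centre of its underside
- lever_left (a joint): Black lever of the left (+y) breaker: 0 = up (tip leaning 0.6 rad to the box's back), 1.2 rad = dropped (0.6 rad to the front). Axis along the box's y, at x = 0, z = 66 mm. Only its test button lets it drop; pulling does not. Pushed back (about 5 N) to 0 or just past (stop at -0.08) it latches, resting under 0.02; let go earlier, it drops again
- lever_left_tip (a point): End of the left (+y) breaker's lever, 30 mm from its axis. The lever is 14 mm wide (y) and 7 mm thick; its tip is 91 mm above the worktop at both ends of its swing, 96 mm when upright
- test_left_top (a point): Centre of the top of the left (+y) breaker's round grey test button, 12 mm across, 43 mm before the lever's axis; stands 7 mm above the breaker's face; pressed straight down it goes 6 mm (about 4.5 N at the bottom) and springs back
- lever_mid (a joint): Black lever of the middle breaker: 0 = up (tip leaning 0.6 rad to the box's back), 1.2 rad = dropped (0.6 rad to the front). Axis along the box's y, at x = 0, z = 66 mm. Only its test button lets it drop; pulling does not. Pushed back (about 5 N) to 0 or just past (stop at -0.08) it latches, resting under 0.02; let go earlier, it drops again
- lever_mid_tip (a point): End of the middle breaker's lever, 30 mm from its axis. The lever is 14 mm wide (y) and 7 mm thick; its tip is 91 mm above the worktop at both ends of its swing, 96 mm when upright
- test_mid_top (a point): Centre of the top of the middle breaker's round grey test button, 12 mm across, 43 mm before the lever's axis; stands 7 mm above the breaker's face; pressed straight down it goes 6 mm (about 4.5 N at the bottom) and springs back
- lever_right (a joint): Black lever of the right (-y) breaker: 0 = up (tip leaning 0.6 rad to the box's back), 1.2 rad = dropped (0.6 rad to the front). Axis along the box's y, at x = 0, z = 66 mm. Only its test button lets it drop; pulling does not. Pushed back (about 5 N) to 0 or just past (stop at -0.08) it latches, resting under 0.02; let go earlier, it drops again
- lever_right_tip (a point): End of the right (-y) breaker's lever, 30 mm from its axis. The lever is 14 mm wide (y) and 7 mm thick; its tip is 91 mm above the worktop at both ends of its swing, 96 mm when upright
- test_right_top (a point): Centre of the top of the right (-y) breaker's round grey test button, 12 mm across, 43 mm before the lever's axis; stands 7 mm above the breaker's face; pressed straight down it goes 6 mm (about 4.5 N at the bottom) and springs back
Not all that is in view belongs to the job. Leave any brown look-alike of the dish alone.

How it is judged:
By the outcome, as a careful person would: the job done as asked, in the order asked, and still so for the second after the job is handed in, with the robot touching nothing.
Of dish, vial, cup only 2 to 3 are there at a start; the rules pass over those that are not, and their reading is None.
At some moment in a run one of dish may be knocked a few centimetres aside while the robot is not near it.
It also fails if it takes over 184 s, if anything falls off the work surface, if the arm or the gripper's body presses on something with over 40 N, if the wrist force passes 120 N, or if a joint passes its speed limit or range.

### The arm

A 6-joint arm with a two-finger parallel gripper is mounted at the origin on a cart in front of the work surface, level with it; the furniture and walls round the work are solid. World frame = base frame: x ahead of the robot, y to its left, z up, the work surface at z = 0. Lengths are in m, angles in degrees, forces in N, time in s.
With the tool pointing down it reaches from about 0.375 to 0.975 m from the base axis. Payload 3.8 kg.
Tool frame: the origin (TCP) lies midway between the tips of the shut fingers; the grasp point (between the pads) lies env.grasp_offset behind it (env.grasp_offset is the distance from the TCP to the grasp point, in m); z points along the fingers, y is the line along which they close (so a half turn about z gives the same grasp; the last joint's range is limited). The gripper opens to 85 mm and grips with 20 to 120 N. Pads are 22 mm wide; open, the fingers measure 114 mm over their backs; the gripper's body (76 mm by 85 mm) begins 54 mm behind the grasp point. The pads swing forward as they close: fully open they stand 13 mm farther back than shut.
Start: joints at [-65.311, 15.12, 91.902, -0, 72.978, -2.114], TCP at [0.304, -0.602, 0.231] pointing down, gripper open.
Joint ranges: [-150.88, 150.88], [-54.13, 125.18], [17.81, 147.31], [-75.09, 255.09], [0, 152.58], [-146.25, 146.25]. Speed limits (degrees/s): [147.25, 147.25, 180, 180, 180, 180].

### API

Orientations are given as [roll, pitch, yaw] about the fixed x, y, z axes, in that order (R = Rz(yaw) Ry(pitch) Rx(roll)).
In Python, from workcell import telemetry, optics, env gives the robot as it stands. The module is installed in compiled form; this text tells all that it offers.
- The arm moves only by the shell command python3 -m handwheel 'ROWS'. ROWS is JSON, a list of rows, each an object with "dp": the shift along the tool's x, y, z in units of 50 mm (1.0 is 50 mm), a list of three; "twist": the turn about the tool's z in units of 0.08 rad (1.0 is 0.08 rad); "claw": the opening, from 0 (shut) to 1 (fully open). In form: [{"dp": [dx, dy, dz], "twist": twist, "claw": claw}, ...]. A call has 1 to 5 rows; each row shifts and turns the commanded pose from where the row before left it, along the tool's axes as they then stand; what a row does not reach is not made up. A row lasts 1/10 s, in which the tool goes at most 50 mm and 8.59 degrees, less where a joint would pass 70% of its speed; a pose out of reach is approached as far as the arm can. A call with a number of a shift or a turn outside -1 to 1 is refused whole. A call with a gripper value outside its range is refused whole. The fingers move at their own pace and stop on an object; the grip force is fixed at half the most. Time passes only in rows, so rows that do not move let the fingers close. It gives the time, the measured TCP pose, the force, the opening and the grip force at its end, in the units of the state.
- telemetry.state(): the state, without advancing time (a new reading comes with each control period).
- optics.capture(name): name is "scene" or "top"; returns a dict with "frame" (420x560x3 uint8, red, green, blue), "camera_matrix" (3x3 intrinsics, pixels), "distortion" ([k1, k2, p1, p2, k3] as OpenCV has them; the pictures are not rectified), "view" (4x4, takes a point from world to camera coordinates). Camera axes: x right, y up, looking along -z (the intrinsics and any distortion apply to the point x, -y, -z); pixel columns grow to the right and rows downward; lengths in m; the calibration is good to about 2 mm. A picture is of the moment at which its call begins. There is no depth.
- env.close_job(): hands the job in; it is judged then, once.
The state is a dict: "clock": time; "joint_positions": joint angles; "dq": joint speeds; "joint_torque": joint torques, N m; "eef_pos": TCP position; "orientation": TCP orientation; "force": force on the tool from outside, world axes, zero at the start; "ft_torque": the same for the moment, N m; "opening": opening from 0.0 (shut) to 1.0 (fully open); "gripper_force": force on a finger pad.
Only numpy, scipy, OpenCV 4.12 (cv2) and the standard library are available. Lean on these libraries where they do the work, as an engineer would, in place of code of your own. Each camera call takes 0.05 s, during which the arm holds its last target. There are 200 camera calls.

## Working session

There is one attempt and no reset: what is moved stays moved. The work goes in short steps, Python scripts to look and compute and a shell command to move; the robot and the scene stay as the last step left them, time stands still between calls to the robot, and variables do not carry over. Pictures are saved under pics/ and viewed, at most 14 in all, crops included, and the job is handed in when it is done.

```bash
mkdir -p pics; cat > h.py <<'E'
import numpy as np, cv2
from workcell import telemetry, optics, env
def cap(n,save=None):
    c=optics.capture(n)
    if save: cv2.imwrite('pics/'+save,c['frame'][:,:,::-1])
    return c
def ray(c,u,v):
    p=cv2.undistortPoints(np.array([[[u,v]]],float),np.array(c['camera_matrix'],float),np.array(c['distortion'],float))[0,0]
    V=np.array(c['view']); R=V[:3,:3]; o=-R.T@V[:3,3]
    d=R.T@np.array([p[0],-p[1],-1.0]); return o,d/np.linalg.norm(d)
def onz(c,u,v,z):
    o,d=ray(c,u,v); return o+d*(z-o[2])/d[2]
def tri(c1,p1,c2,p2):
    o1,d1=ray(c1,*p1);o2,d2=ray(c2,*p2)
    s=np.linalg.lstsq(np.c_[d1,-d2],o2-o1,rcond=None)[0]
    a,b=o1+s[0]*d1,o2+s[1]*d2
    return (a+b)/2,np.linalg.norm(a-b)
def proj(c,P):
    V=np.array(c['view']);q=V[:3,:3]@np.array(P)+V[:3,3]
    q=np.array([q[0],-q[1],-q[2]])
    return cv2.projectPoints(q.reshape(1,1,3),np.zeros(3),np.zeros(3),np.array(c['camera_matrix'],float),np.array(c['distortion'],float))[0][0,0]
E
python3 - <<'E'
from h import *
print(telemetry.state(), env.grasp_offset)
for n in('scene','top'):
    c=cap(n,n+'0.png'); V=np.array(c['view']); print(n,-V[:3,:3].T@V[:3,3],V[:3,:3].round(2).tolist())
E
```

```text
{'clock': 0.0, 'joint_positions': array([-6.53126983e+01,  1.51702910e+01,  9.19815411e+01,  8.08998140e-04,
        7.29764973e+01, -2.11231526e+00]), 'dq': array([-0.08091962, -0.03938867, -0.01778199,  0.038201  ,  0.02758452,
        0.02723468]), 'joint_torque': array([ 8.49490716e-04, -5.15106869e+01, -3.67315185e+01, -2.52783548e-04,
        1.29845389e-02,  1.55794720e-05]), 'eef_pos': array([ 0.30405667, -0.60182443,  0.22994599]), 'orientation': array([-1.79871786e+02, -5.50251877e-03,  2.67993731e+01]), 'force': array([ 0.25379598,  0.3934558 , -0.6036574 ]), 'ft_torque': array([-0.01772535,  0.00184213,  0.01480019]), 'gripper_force': 0.0, 'opening': 0.9972937519592461} 0.0187
scene [0.08974578 0.72434582 0.79559708] [[-0.77, -0.64, 0.01], [0.45, -0.54, 0.71], [-0.45, 0.55, 0.7]]
top [0.48062665 0.19328058 1.19308336] [[-0.03, -1.0, 0.02], [1.0, -0.02, 0.04], [-0.04, 0.02, 1.0]]
```

View pics/top0.png

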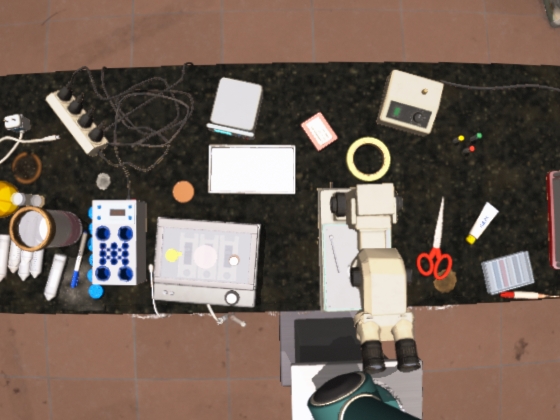

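View pics/scene0.png

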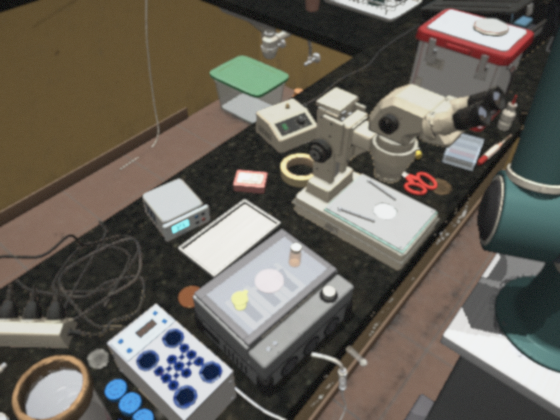

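The box is at about (207,262) in the top view. On its cover are a pinkish dish (205,256), a yellow cup (172,255) and an amber vial near (235,262). The brown disc at (183,191) is the look-alike. The microscope stands between the arm and the box. Next I'll take close crops.

```bash
python3 - <<'E'
import cv2
a=cv2.imread('pics/top0.png')[130:320,140:310]; b=cv2.imread('pics/scene0.png')[170:390,170:370]
cv2.imwrite('pics/top0c.png',cv2.resize(a,(680,600)[:1]+(600,) if 0 else (536,600),interpolation=cv2.INTER_CUBIC))
cv2.imwrite('pics/scene0c.png',cv2.resize(b,(545,600),interpolation=cv2.INTER_CUBIC))
from h import *
c=optics.capture('scene');t=optics.capture('top')
# rough microscope: top of column
for nm,p,q in(('coltop',(333,97),(375,190)),('eyepiece',(490,100),(405,360)),('head',(400,90),(375,255))):
    print(nm,tri(t,q,c,p))
print(onz(t,350,390,0),proj(t,[0,0,0]), proj(t,[.3,-.6,.23]))
E
```

```text
coltop (array([0.54221789, 0.00288557, 0.27790008]), np.float64(0.006095599382529847))
eyepiece (array([ 0.25539927, -0.01877406,  0.37575735]), np.float64(0.0008412994208738738))
head (array([0.41475896, 0.01394806, 0.34745393]), np.float64(0.03405446069943193))
[0.08548581 0.01920289 0.        ] [358.31009648 423.68501327] [643.87288769 299.72241061]
```

View pics/top0c.png

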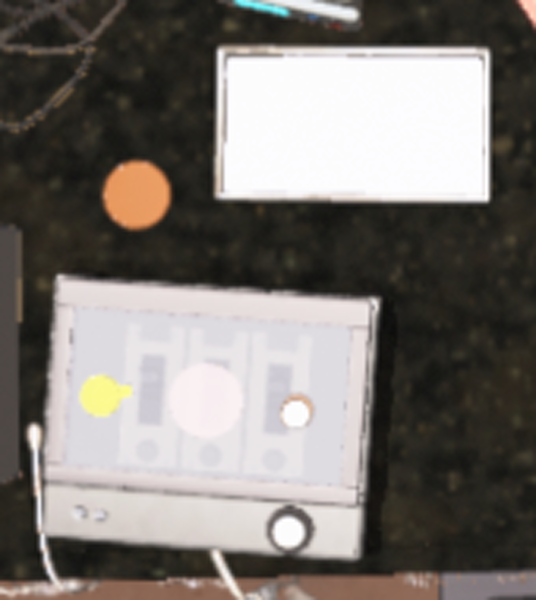

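View pics/scene0c.png

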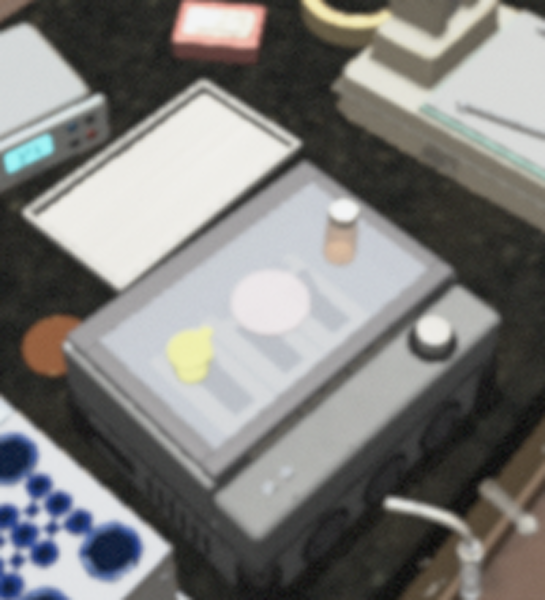

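```bash
cat > pk.py <<'E'
from h import *
c=cap('scene');t=cap('top')
T=lambda p:(140+p[0]*170/536,130+p[1]*190/600)
S=lambda p:(170+p[0]*200/545,170+p[1]*220/600)
pk={'cBL':((57,277),(67,348)),'cBR':((381,297),(308,165)),'cFR':((360,502),(452,275)),'cFL':((47,480),(215,470)),
'tBL':((217,48),(23,212)),'tBR':((490,48),(205,80)),'tFR':((490,202),(300,142)),'tFL':((215,198),(122,290)),
'plg':((290,531),(434,331)),'vialcap':((296,412),(344,210)),'dish':((206,400),(270,301)),'cup':((99,396),(187,350))}
for k,(a,b) in pk.items():
    P,e=tri(t,T(a),c,S(b)); print(k,P.round(4),round(e,4))
E
python3 pk.py; python3 - <<'E'
from h import *
for n in('top','scene'):
    im=cv2.imread(f'pics/{n}0.png'); hsv=cv2.cvtColor(im,cv2.COLOR_BGR2HSV)
    m=cv2.inRange(hsv,(22,60,120),(38,255,255)); 
    for b in np.column_stack(cv2.connectedComponentsWithStats(m)[2:]): 
        if 30<b[4]<2000: print(n,'yel',b.round(1))
    m=((im[:,:,2].astype(int)-im[:,:,0]>5)&(im[:,:,2]-im[:,:,1].astype(int)>5)&(im[:,:,0]>150)).astype('uint8')
    for b in np.column_stack(cv2.connectedComponentsWithStats(m)[2:]): 
        if 100<b[4]<2000: print(n,'pink',b.round(1))
E
```

```text
cBL [0.5066 0.4428 0.0989] 0.0042
cBR [0.4885 0.2195 0.0984] 0.0014
cFR [0.3488 0.2376 0.1026] 0.0005
cFL [0.3692 0.4507 0.1131] 0.0008
tBL [0.6785 0.3404 0.0112] 0.0019
tBR [0.6734 0.1348 0.0086] 0.0031
tFR [0.5589 0.1394 0.0108] 0.0013
tFL [0.5657 0.3438 0.0095] 0.0023
plg [0.3304 0.2855 0.1073] 0.0011
vialcap [0.4142 0.2754 0.1537] 0.0019
dish [0.4218 0.3397 0.1157] 0.0007
cup [0.4274 0.4097 0.1334] 0.0006
top yel [346.  137.   45.   44.  713.  367.6 158.6]
top yel [  0.  187.   17.   25.  332.    6.7 199.1]
top yel [466.  235.   10.    9.   59.  470.6 238.9]
top yel [165.  249.   17.   13.  146.  172.2 254.8]
top pink [ 380.    70.    63.    63.  1893.   412.7   95.8]
top pink [ 46.   93.   53.   60.  787.   70.5 122.5]
top pink [302.  113.   35.   37.  361.  318.7 131. ]
top pink [  0.  131.   57.   32.  202.   23.4 142. ]
top pink [320.  189.   31.   38.  434.  328.1 205.8]
top pink [433.  199.   11.   49.  184.  438.7 226.8]
top pink [  0.  235.    9.   46.  204.    4.1 255.1]
top pink [  8.  241.   17.   32.  165.   14.4 259.4]
top pink [194.  245.   23.   24.  423.  204.9 256.4]
top pink [515.  292.   24.    6.  112.  526.3 294.6]
top pink [ 373.   369.    49.    49.  1249.   405.6  389.3]
scene yel [415.  150.    7.    7.   37.  417.7 152.7]
scene yel [280.  153.   34.   28.  292.  293.7 167.5]
scene yel [232.  291.   15.   19.  205.  239.7 299.9]
scene pink [473.   21.   49.   14.  116.  491.6  29.1]
scene pink [382.   84.   85.   40.  700.  422.2 105.9]
scene pink [256.  112.   60.   29.  108.  280.4 128.3]
scene pink [441.  132.   19.   11.  103.  449.9 137.1]
scene pink [281.  154.   33.   26.  214.  294.3 167.3]
scene pink [235.  171.   31.   16.  229.  250.2 179.1]
scene pink [289.  251.   12.   16.  126.  294.3 260.4]
```

Candidates were the pink dish (205,256) and the brown disc (183,191). I choose the pink one on the cover, along with the yellow cup (172,255) and the amber vial (234,260). The crop confirms all three are upright on the cover, with the plunger at (232,298). Now I'll lift clear of the microscope and swing across.

```bash
python3 -m handwheel '[{"dp":[0,0,-1],"twist":-1,"claw":1},{"dp":[0,0,-1],"twist":-1,"claw":1},{"dp":[0,0,-1],"twist":-1,"claw":1},{"dp":[0,0,-1],"twist":-1,"claw":1},{"dp":[0,0,-1],"twist":-1,"claw":1}]'
python3 -m handwheel '[{"dp":[0,0,-0.6],"twist":-1,"claw":1},{"dp":[0,0,0],"twist":-1,"claw":1},{"dp":[0,0,0],"twist":-1,"claw":1},{"dp":[0,0,0],"twist":-1,"claw":1},{"dp":[0,0,0],"twist":-1,"claw":1}]'
python3 -m handwheel '[{"dp":[0,0,0],"twist":-1,"claw":1},{"dp":[0,0,0],"twist":-1,"claw":1},{"dp":[0,0,0],"twist":-1,"claw":1},{"dp":[0,0,0],"twist":-0.8,"claw":1},{"dp":[0,0,0],"twist":0,"claw":1}]'
```

```text
clock: 0.8
eef_pos: [0.3042, -0.6021, 0.4834]
orientation: [180.0, 0.0, 49.9]
force: [0.5, -0.3, 0.4]
opening: 0.996
gripper_force: 0.0
clock: 1.3
eef_pos: [0.3044, -0.6025, 0.5112]
orientation: [-180.0, -0.0, 72.8]
force: [-0.0, 0.9, -0.1]
opening: 0.999
gripper_force: 0.0
clock: 1.8
eef_pos: [0.3043, -0.6025, 0.5112]
orientation: [-180.0, -0.0, 90.1]
force: [-0.4, -0.2, -0.0]
opening: 1.005
gripper_force: 0.0
```

```bash
cat > pose.py <<'E'
from h import *
# box plan pose from corner picks cast on z=.113 (top view) 
t=cap('top')
T=lambda p:(140+p[0]*170/536,130+p[1]*190/600)
im=cv2.imread('pics/top0.png'); 
for k,p in {'BL':(57,277),'BR':(381,297),'FR':(360,502),'FL':(47,480)}.items(): print(k,onz(t,*T(p),.113).round(4))
print('cup',onz(t,172.2,254.8,.135).round(4),'dish',onz(t,204.9,256.4,.123).round(4),'vial',onz(t,*T((296,412)),.157).round(4))
print('plg',onz(t,*T((290,531)),.112).round(4))
E
python3 pose.py
```

```text
BL [0.5078 0.4411 0.113 ]
BR [0.4889 0.2196 0.113 ]
FR [0.3503 0.2373 0.113 ]
FL [0.3695 0.451  0.113 ]
cup [0.4284 0.4074 0.135 ] dish [0.423  0.3398 0.123 ] vial [0.4152 0.2757 0.157 ]
plg [0.3316 0.2854 0.112 ]
```

```bash
python3 -m handwheel '[{"dp":[0.95,0.2,0],"twist":0,"claw":1},{"dp":[0.95,0.2,0],"twist":0,"claw":1},{"dp":[0.95,0.2,0],"twist":0,"claw":1},{"dp":[0.95,0.2,0],"twist":0,"claw":1},{"dp":[0.95,0.2,0],"twist":0,"claw":1}]'
python3 -m handwheel '[{"dp":[0.95,0.2,0],"twist":0,"claw":1},{"dp":[0.95,0.2,0],"twist":0,"claw":1},{"dp":[0.95,0.2,0],"twist":0,"claw":1},{"dp":[0.95,0.2,0],"twist":0,"claw":1},{"dp":[0.95,0.2,0],"twist":0,"claw":1}]'
python3 -m handwheel '[{"dp":[0.95,0.2,0],"twist":0,"claw":1},{"dp":[1,0,0],"twist":0,"claw":1},{"dp":[1,0,0],"twist":0,"claw":1},{"dp":[1,0,0],"twist":0,"claw":1},{"dp":[1,0,0],"twist":0,"claw":1}]'
python3 -m handwheel '[{"dp":[1,0,0],"twist":0,"claw":1},{"dp":[1,0,0],"twist":0,"claw":1},{"dp":[0,0,0],"twist":0,"claw":1},{"dp":[0,0,0],"twist":0,"claw":1}]'
```

```text
clock: 2.35
eef_pos: [0.3541, -0.363, 0.5113]
orientation: [180.0, 0.0, 89.9]
force: [0.8, -0.0, 1.4]
opening: 1.005
gripper_force: 0.0
clock: 2.85
eef_pos: [0.4036, -0.1255, 0.5116]
orientation: [179.9, 0.0, 89.9]
force: [2.4, -0.0, -0.7]
opening: 1.0
gripper_force: 0.0
clock: 3.35
eef_pos: [0.413, 0.1221, 0.5117]
orientation: [179.9, -0.0, 90.0]
force: [1.2, 1.0, 0.2]
opening: 1.002
gripper_force: 0.0
clock: 3.75
eef_pos: [0.4132, 0.2211, 0.5109]
orientation: [-180.0, 0.1, 90.2]
force: [0.4, -0.9, 0.0]
opening: 1.001
gripper_force: 0.0
```

```bash
python3 -m handwheel '[{"dp":[0.55,0.04,0],"twist":0,"claw":1},{"dp":[0.54,0,0],"twist":0,"claw":1},{"dp":[0,0,1],"twist":0,"claw":1},{"dp":[0,0,1],"twist":0,"claw":1},{"dp":[0,0,1],"twist":0,"claw":1}]'
python3 -m handwheel '[{"dp":[0,0,1],"twist":0,"claw":1},{"dp":[0,0,1],"twist":0,"claw":0.8},{"dp":[0,0,1],"twist":0,"claw":0.6},{"dp":[0,0,0],"twist":0,"claw":0.5},{"dp":[0,0,0],"twist":0,"claw":0.5}]'
python3 -c "
from h import *
t=cap('top','top1.png');c=cap('scene','sc1.png')
a=cv2.resize(t['frame'][130:320,140:310],(400,447));b=cv2.resize(c['frame'][170:390,170:370],(400,440))
cv2.imwrite('pics/v1.png',np.hstack([a[:440],b])[:,:,::-1])"
```

```text
clock: 4.25
eef_pos: [0.4163, 0.273, 0.3605]
orientation: [179.9, -0.0, 89.9]
force: [-0.5, -0.0, -0.4]
opening: 0.997
gripper_force: 0.0
clock: 4.75
eef_pos: [0.4158, 0.2731, 0.2117]
orientation: [-179.9, 0.1, 89.9]
force: [0.0, 0.2, 0.2]
opening: 0.501
gripper_force: 0.0
```

View pics/v1.png

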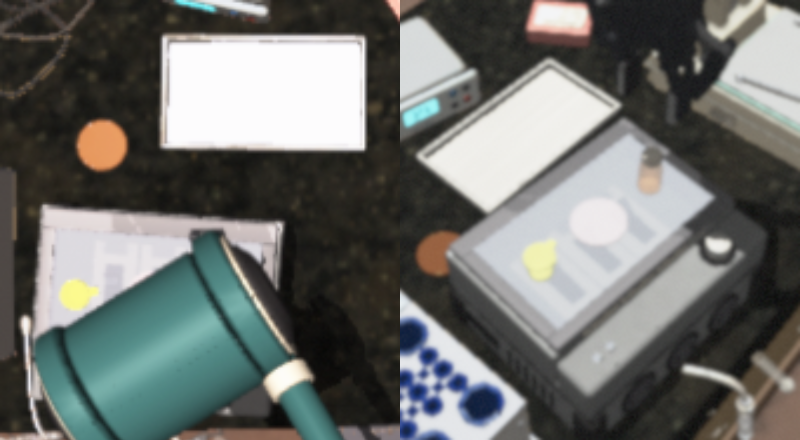

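The top view is blocked by the arm. In the scene crop the fingers (620-680,90) hang above the vial (650,165), and all samples are in place. Descend.

```bash
python3 -m handwheel '[{"dp":[0.05,0,0.9],"twist":0,"claw":0.5},{"dp":[0,0,0.5],"twist":0,"claw":0.5},{"dp":[0,0,0.48],"twist":0,"claw":0.5},{"dp":[0,0,0],"twist":0,"claw":0.36},{"dp":[0,0,0],"twist":0,"claw":0.3}]'
python3 -m handwheel '[{"dp":[0,0,0],"twist":0,"claw":0.28},{"dp":[0,0,0],"twist":0,"claw":0.26}]'
```

```text
clock: 5.35
eef_pos: [0.4176, 0.2782, 0.1202]
orientation: [179.8, -0.1, 90.0]
force: [-0.2, -0.3, -0.3]
opening: 0.302
gripper_force: 0.0
clock: 5.55
eef_pos: [0.4173, 0.2782, 0.1199]
orientation: [179.8, -0.1, 90.1]
force: [-0.6, 0.9, -0.5]
opening: 0.259
gripper_force: 0.0
```

```bash
python3 -m handwheel '[{"dp":[0,0,0],"twist":0,"claw":0.25},{"dp":[0,0,0],"twist":0,"claw":0.25}]'
python3 -m handwheel '[{"dp":[0,0,0],"twist":0,"claw":0.24},{"dp":[0,0,0],"twist":0,"claw":0.24}]'
```

```text
clock: 5.75
eef_pos: [0.4166, 0.2778, 0.1186]
orientation: [179.9, -0.1, 90.1]
force: [1.2, 0.3, 3.1]
opening: 0.253
gripper_force: 6.7
clock: 5.95
eef_pos: [0.4166, 0.2778, 0.1185]
orientation: [179.9, -0.1, 90.1]
force: [-0.2, 0.0, 5.4]
opening: 0.246
gripper_force: 21.0
```

```bash
python3 -m handwheel '[{"dp":[0,0,-0.3],"twist":0,"claw":0.24},{"dp":[0,0,-0.5],"twist":0,"claw":0.24},{"dp":[0,0,-0.4],"twist":0,"claw":0.24},{"dp":[0,0,0],"twist":0,"claw":0.24}]'
python3 -m handwheel '[{"dp":[-0.2,0.6,0],"twist":0,"claw":0.24},{"dp":[-0.25,0.75,0],"twist":0,"claw":0.24},{"dp":[-0.25,0.75,0],"twist":0,"claw":0.24},{"dp":[-0.25,0.75,0],"twist":0,"claw":0.24},{"dp":[-0.25,0.75,0],"twist":0,"claw":0.24}]'
python3 -m handwheel '[{"dp":[-0.16,0.45,0],"twist":0,"claw":0.24},{"dp":[0,0,0],"twist":0,"claw":0.24},{"dp":[0,0,0],"twist":0,"claw":0.24}]'
python3 -c "
from h import *
t=cap('top');c=cap('scene')
a=cv2.resize(t['frame'][130:320,140:410],(568,400));b=cv2.resize(c['frame'][100:340,170:390],(232,253))
b=cv2.copyMakeBorder(b,0,147,0,0,cv2.BORDER_CONSTANT)
cv2.imwrite('pics/v2.png',np.hstack([a,b])[:,:,::-1])"
```

```text
clock: 6.35
eef_pos: [0.417, 0.2781, 0.1799]
orientation: [179.8, -0.1, 90.1]
force: [0.4, 0.2, -0.1]
opening: 0.242
gripper_force: 20.7
clock: 6.85
eef_pos: [0.5958, 0.2163, 0.1751]
orientation: [-179.8, 0.0, 90.1]
force: [-1.0, 0.2, 0.6]
opening: 0.248
gripper_force: 20.7
clock: 7.15
eef_pos: [0.617, 0.2088, 0.1751]
orientation: [-179.8, 0.0, 90.0]
force: [-1.2, -0.3, 0.3]
opening: 0.247
gripper_force: 20.7
```

View pics/v2.png

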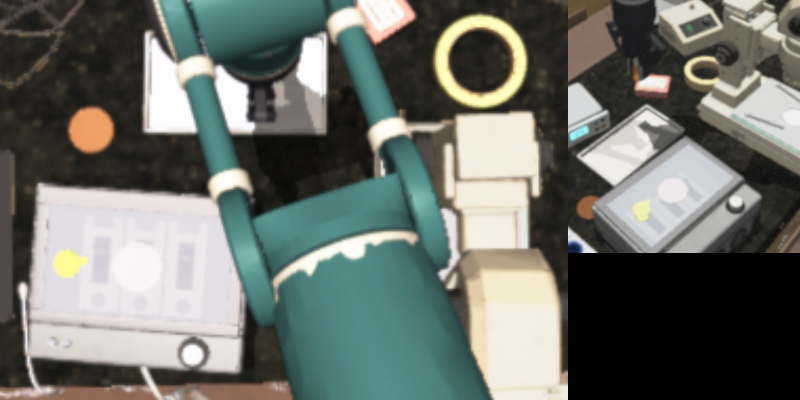

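```bash
python3 -c "
from h import *
t=cap('top')
for p in((352,254),(340,200),(374,320)):
  for z in(.25,.35,.45,.55): print(p,z,onz(t,*p,z).round(3))
for p in((358,255),(332,202),(362,310)):
  for z in(.2,.28,.35): print('scope',p,z,onz(t,*p,z).round(3))
print(telemetry.state()['joint_positions'].round(1))
"
```

```text
(352, 254) 0.25 [0.427 0.046 0.25 ]
(352, 254) 0.35 [0.433 0.062 0.35 ]
(352, 254) 0.45 [0.438 0.078 0.45 ]
(352, 254) 0.55 [0.444 0.093 0.55 ]
(340, 200) 0.25 [0.529 0.066 0.25 ]
(340, 200) 0.35 [0.524 0.08  0.35 ]
(340, 200) 0.45 [0.519 0.093 0.45 ]
(340, 200) 0.55 [0.514 0.107 0.55 ]
(374, 320) 0.25 [0.301 0.008 0.25 ]
(374, 320) 0.35 [0.32  0.027 0.35 ]
(374, 320) 0.45 [0.339 0.047 0.45 ]
(374, 320) 0.55 [0.358 0.067 0.55 ]
scope (358, 255) 0.2 [0.422 0.027 0.2  ]
scope (358, 255) 0.28 [0.427 0.04  0.28 ]
scope (358, 255) 0.35 [0.431 0.052 0.35 ]
scope (332, 202) 0.2 [0.528 0.076 0.2  ]
scope (332, 202) 0.28 [0.524 0.085 0.28 ]
scope (332, 202) 0.35 [0.521 0.093 0.35 ]
scope (362, 310) 0.2 [0.312 0.021 0.2  ]
scope (362, 310) 0.28 [0.326 0.035 0.28 ]
scope (362, 310) 0.35 [0.338 0.047 0.35 ]
[16.6 14.8 98.2  0.  67.1 16.5]
```

```bash
python3 -m handwheel '[{"dp":[0.7,0.02,0],"twist":0,"claw":0.24},{"dp":[0.8,0.02,0],"twist":0,"claw":0.24},{"dp":[0.72,0,0],"twist":0,"claw":0.24},{"dp":[0,0,0.8],"twist":0,"claw":0.24},{"dp":[0,0,0.8],"twist":0,"claw":0.24}]'
python3 -m handwheel '[{"dp":[0,0,0.8],"twist":0,"claw":0.24},{"dp":[0,0,0.5],"twist":0,"claw":0.24},{"dp":[0,0,0.2],"twist":0,"claw":0.24},{"dp":[0,0,0],"twist":0,"claw":0.24},{"dp":[0,0,0],"twist":0,"claw":0.24}]'
```

```text
clock: 7.8
eef_pos: [0.6203, 0.3235, 0.0991]
orientation: [179.7, -0.1, 90.3]
force: [0.1, -0.0, -0.3]
opening: 0.243
gripper_force: 20.7
clock: 8.3
eef_pos: [0.6207, 0.3211, 0.024]
orientation: [179.9, -0.1, 90.1]
force: [0.2, -0.2, 0.5]
opening: 0.238
gripper_force: 20.7
```

```bash
python3 -m handwheel '[{"dp":[0,0,0.15],"twist":0,"claw":0.24},{"dp":[0,0,0.12],"twist":0,"claw":0.24},{"dp":[0,0,0],"twist":0,"claw":0.24}]'
python3 -m handwheel '[{"dp":[0,0,0.03],"twist":0,"claw":0.24},{"dp":[0,0,0],"twist":0,"claw":0.24}]'
```

```text
clock: 8.6
eef_pos: [0.6209, 0.3208, 0.0097]
orientation: [179.9, -0.1, 90.1]
force: [0.9, 1.3, 1.4]
opening: 0.242
gripper_force: 20.9
clock: 8.8
eef_pos: [0.621, 0.3208, 0.0096]
orientation: [179.9, -0.1, 90.0]
force: [-2.0, -0.1, 7.9]
opening: 0.244
gripper_force: 21.6
```

```bash
python3 -m handwheel '[{"dp":[0,0,-0.03],"twist":0,"claw":0.26},{"dp":[0,0,0],"twist":0,"claw":0.3},{"dp":[0,0,0],"twist":0,"claw":0.34},{"dp":[0,0,0],"twist":0,"claw":0.38},{"dp":[0,0,-0.2],"twist":0,"claw":0.38}]'
python3 -m handwheel '[{"dp":[0,0,-0.6],"twist":0,"claw":0.38},{"dp":[0,0,-0.8],"twist":0,"claw":0.38},{"dp":[0,0,-1],"twist":0,"claw":0.38},{"dp":[0,0,-1],"twist":0,"claw":0.6},{"dp":[0,0,-0.2],"twist":0,"claw":0.6}]'
python3 -m handwheel '[{"dp":[0.44,-0.88,0],"twist":0,"claw":0.6},{"dp":[0.44,-0.88,0],"twist":0,"claw":0.6},{"dp":[0.44,-0.88,0],"twist":0,"claw":0.6},{"dp":[0.44,-0.88,0],"twist":0,"claw":0.6},{"dp":[0,-0.3,0],"twist":0,"claw":0.6}]'
python3 -c "
from h import *
c=cap('scene');b=cv2.resize(c['frame'][150:350,170:400],(690,600))
cv2.imwrite('pics/v3.png',b[:,:,::-1])"
```

```text
clock: 9.3
eef_pos: [0.6182, 0.3195, 0.0169]
orientation: [-179.8, 0.1, 90.1]
force: [-0.4, -1.0, -0.2]
opening: 0.376
gripper_force: 0.0
clock: 9.8
eef_pos: [0.624, 0.3223, 0.2088]
orientation: [179.3, -0.3, 90.1]
force: [0.3, 0.3, 1.0]
opening: 0.599
gripper_force: 0.0
clock: 10.3
eef_pos: [0.4249, 0.41, 0.199]
orientation: [-179.9, -0.1, 90.3]
force: [0.7, -0.7, 0.5]
opening: 0.601
gripper_force: 0.0
```

View pics/v3.png

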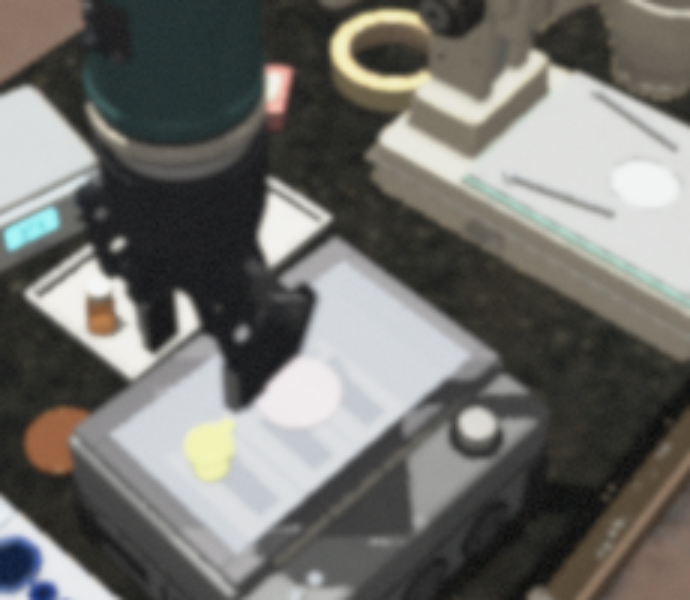

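The vial stands upright in the tray at (100,305). The cup (208,450) and dish (300,390) are still in place. Next is the cup.

```bash
python3 -m handwheel '[{"dp":[0,0.07,0.6],"twist":0,"claw":0.6},{"dp":[0,0,0.5],"twist":0,"claw":0.6},{"dp":[0,0,0.4],"twist":0,"claw":0.55},{"dp":[0,0,0.18],"twist":0,"claw":0.5},{"dp":[0,0,0],"twist":0,"claw":0.4}]'
python3 -m handwheel '[{"dp":[0,0,0],"twist":0,"claw":0.36},{"dp":[0,0,0],"twist":0,"claw":0.34},{"dp":[0,0,0],"twist":0,"claw":0.33}]'
python3 -m handwheel '[{"dp":[0,0,0],"twist":0,"claw":0.32},{"dp":[0,0,0],"twist":0,"claw":0.32}]'
```

```text
clock: 10.85
eef_pos: [0.4324, 0.407, 0.1134]
orientation: [-179.9, 0.1, 90.0]
force: [-1.0, -1.4, 0.2]
opening: 0.402
gripper_force: 0.0
clock: 11.15
eef_pos: [0.4332, 0.4087, 0.1162]
orientation: [179.9, -0.1, 90.1]
force: [-0.5, 0.9, 0.7]
opening: 0.331
gripper_force: 0.0
clock: 11.35
eef_pos: [0.4326, 0.4085, 0.1154]
orientation: [180.0, -0.0, 90.1]
force: [-0.9, -0.5, 1.6]
opening: 0.324
gripper_force: 0.6
```

```bash
python3 -m handwheel '[{"dp":[0,0,0],"twist":0,"claw":0.315},{"dp":[0,0,0],"twist":0,"claw":0.31},{"dp":[0,0,0],"twist":0,"claw":0.31}]'
```

```text
clock: 11.65
eef_pos: [0.4324, 0.4083, 0.115]
orientation: [180.0, -0.0, 90.1]
force: [0.0, 1.1, 1.2]
opening: 0.311
gripper_force: 6.5
```

```bash
python3 -m handwheel '[{"dp":[0,0,0],"twist":0,"claw":0.305},{"dp":[0,0,0],"twist":0,"claw":0.3},{"dp":[0,0,0],"twist":0,"claw":0.3}]'
```

```text
clock: 11.95
eef_pos: [0.4324, 0.4083, 0.1148]
orientation: [180.0, -0.0, 90.1]
force: [-0.1, 0.3, 1.4]
opening: 0.308
gripper_force: 16.8
```

```bash
python3 -m handwheel '[{"dp":[0,0,-0.3],"twist":0,"claw":0.3},{"dp":[0,0,-0.5],"twist":0,"claw":0.3},{"dp":[0,0,-0.4],"twist":0,"claw":0.3},{"dp":[0,0,0],"twist":0,"claw":0.3}]'
python3 -m handwheel '[{"dp":[-0.4,0.55,0],"twist":0,"claw":0.3},{"dp":[-0.5,0.7,0],"twist":0,"claw":0.3},{"dp":[-0.5,0.7,0],"twist":0,"claw":0.3},{"dp":[-0.5,0.7,0],"twist":0,"claw":0.3},{"dp":[-0.5,0.7,0],"twist":0,"claw":0.3}]'
python3 -m handwheel '[{"dp":[-0.09,0.1,0],"twist":0,"claw":0.3},{"dp":[0,0,0.6],"twist":0,"claw":0.3},{"dp":[0,0,0.8],"twist":0,"claw":0.3},{"dp":[0,0,0.8],"twist":0,"claw":0.3},{"dp":[0,0,0],"twist":0,"claw":0.3}]'
```

```text
clock: 12.35
eef_pos: [0.4344, 0.4098, 0.1793]
orientation: [179.7, -0.3, 90.1]
force: [0.5, 1.4, 0.2]
opening: 0.306
gripper_force: 16.7
clock: 12.85
eef_pos: [0.6006, 0.2869, 0.1738]
orientation: [-179.9, 0.0, 90.1]
force: [-0.1, 0.0, -0.5]
opening: 0.305
gripper_force: 16.7
clock: 13.35
eef_pos: [0.5983, 0.2815, 0.0568]
orientation: [-179.2, 0.3, 90.1]
force: [-1.4, -1.0, -1.3]
opening: 0.308
gripper_force: 16.8
```

```bash
python3 -m handwheel '[{"dp":[0,0,0.5],"twist":0,"claw":0.3},{"dp":[0,0,0.34],"twist":0,"claw":0.3},{"dp":[0,0,0.1],"twist":0,"claw":0.3},{"dp":[0,0,0],"twist":0,"claw":0.3}]'
python3 -m handwheel '[{"dp":[0,0,0.03],"twist":0,"claw":0.3},{"dp":[0,0,0],"twist":0,"claw":0.3}]'
```

```text
clock: 13.75
eef_pos: [0.6044, 0.2838, 0.0175]
orientation: [-179.9, 0.0, 90.1]
force: [-0.2, -0.5, -0.9]
opening: 0.304
gripper_force: 16.8
clock: 13.95
eef_pos: [0.6059, 0.2843, 0.0177]
orientation: [179.9, -0.0, 90.1]
force: [-0.1, -1.1, -1.0]
opening: 0.305
gripper_force: 16.8
```

```bash
python3 -m handwheel '[{"dp":[0,0,0.12],"twist":0,"claw":0.3},{"dp":[0,0,0.08],"twist":0,"claw":0.3},{"dp":[0,0,0],"twist":0,"claw":0.3}]'
python3 -m handwheel '[{"dp":[0,0,0.03],"twist":0,"claw":0.3},{"dp":[0,0,0],"twist":0,"claw":0.3}]'
```

```text
clock: 14.25
eef_pos: [0.6045, 0.2836, 0.0056]
orientation: [-179.9, 0.0, 90.1]
force: [-0.1, -0.4, -0.3]
opening: 0.305
gripper_force: 16.8
clock: 14.45
eef_pos: [0.6049, 0.284, 0.0054]
orientation: [-180.0, -0.0, 90.1]
force: [-2.6, -0.9, 3.6]
opening: 0.306
gripper_force: 17.0
```

```bash
python3 -m handwheel '[{"dp":[0,0,-0.03],"twist":0,"claw":0.33},{"dp":[0,0,0],"twist":0,"claw":0.36},{"dp":[0,0,0],"twist":0,"claw":0.4},{"dp":[0,0,-0.1],"twist":0,"claw":0.42},{"dp":[0,0,-0.3],"twist":0,"claw":0.42}]'
python3 -m handwheel '[{"dp":[0,0,-0.7],"twist":0,"claw":0.42},{"dp":[0,0,-1],"twist":0,"claw":0.42},{"dp":[0,0,-1],"twist":0,"claw":0.6},{"dp":[0,0,-0.9],"twist":0,"claw":0.8},{"dp":[0,0,0],"twist":0,"claw":0.8}]'
python3 -m handwheel '[{"dp":[0.28,-0.91,0],"twist":0,"claw":0.8},{"dp":[0.28,-0.91,0],"twist":0,"claw":0.8},{"dp":[0.28,-0.91,0],"twist":0,"claw":0.8},{"dp":[0.28,-0.91,0],"twist":0,"claw":0.8},{"dp":[0,0,0],"twist":0,"claw":0.8}]'
python3 -c "
from h import *
c=cap('scene','sc4.png');b=cv2.resize(c['frame'][150:350,170:400],(690,600))
t=cap('top','t4.png')
cv2.imwrite('pics/v4.png',b[:,:,::-1])"
```

```text
clock: 14.95
eef_pos: [0.6034, 0.2831, 0.025]
orientation: [-179.8, 0.1, 90.1]
force: [-1.7, -0.1, 0.1]
opening: 0.418
gripper_force: 0.0
clock: 15.45
eef_pos: [0.6101, 0.286, 0.2182]
orientation: [179.1, -0.4, 90.1]
force: [1.3, 0.5, -0.0]
opening: 0.798
gripper_force: 0.0
clock: 15.95
eef_pos: [0.4178, 0.3405, 0.2066]
orientation: [-179.9, -0.0, 90.3]
force: [1.1, 0.2, -0.2]
opening: 0.8
gripper_force: 0.0
```

View pics/v4.png

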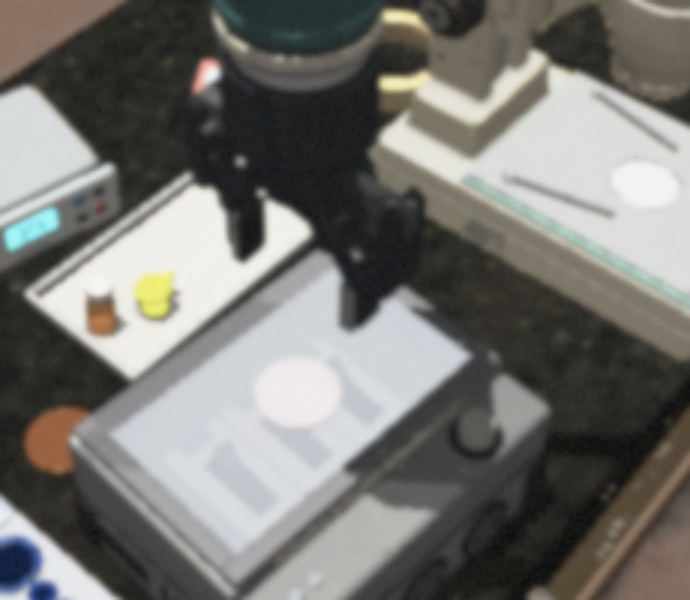

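Vial (100,305) and cup (155,295) are upright in the tray. The dish is unmoved at (298,392). Descend on the dish.

```bash
python3 -m handwheel '[{"dp":[0,0.1,0.6],"twist":0,"claw":0.8},{"dp":[0,0,0.5],"twist":0,"claw":0.76},{"dp":[0,0,0.5],"twist":0,"claw":0.76},{"dp":[0,0,0.25],"twist":0,"claw":0.76},{"dp":[0,0,0],"twist":0,"claw":0.76}]'
python3 -m handwheel '[{"dp":[0,0,0.04],"twist":0,"claw":0.76},{"dp":[0,0,0],"twist":0,"claw":0.76}]'
python3 -c "
from h import *
c=cap('scene','sc5.png');b=cv2.resize(c['frame'][200:340,200:340],(600,600),interpolation=cv2.INTER_CUBIC)
cv2.imwrite('pics/v5.png',b[:,:,::-1])"
```

```text
clock: 16.55
eef_pos: [0.4284, 0.3388, 0.114]
orientation: [-179.9, 0.1, 90.0]
force: [-2.8, -4.0, 9.0]
opening: 0.761
gripper_force: 4.4
clock: 16.75
eef_pos: [0.429, 0.3394, 0.1139]
orientation: [-180.0, 0.0, 90.0]
force: [-4.1, -3.7, 10.9]
opening: 0.756
gripper_force: 5.5
```

View pics/v5.png

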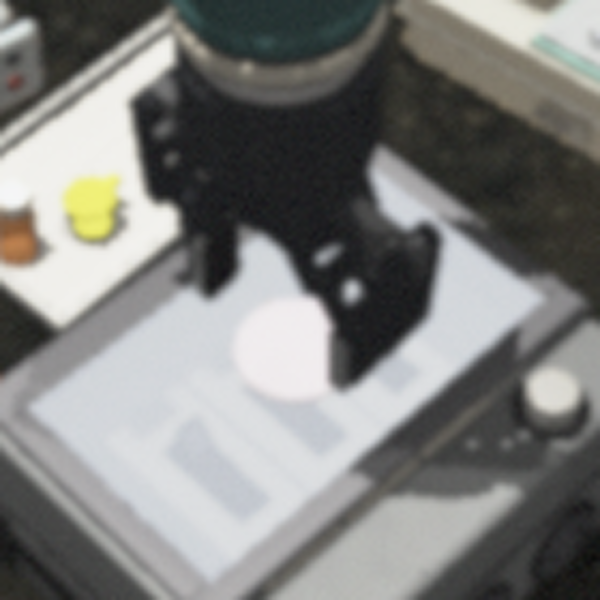

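The near finger overlaps the dish edge at (340,360), because the tool is about 5 mm too far back. I'll raise it, shift forward and retry.

```bash
python3 -m handwheel '[{"dp":[0,0,-0.4],"twist":0,"claw":0.82},{"dp":[0,-0.12,0],"twist":0,"claw":0.82},{"dp":[0,0,0],"twist":0,"claw":0.82},{"dp":[0,0,0],"twist":0,"claw":0.82}]'
python3 -m handwheel '[{"dp":[0,0,0.2],"twist":0,"claw":0.82},{"dp":[0,0,0.15],"twist":0,"claw":0.82},{"dp":[0,0,0],"twist":0,"claw":0.82}]'
```

```text
clock: 17.2
eef_pos: [0.4218, 0.3393, 0.1312]
orientation: [-180.0, 0.0, 90.0]
force: [-0.2, 0.2, -0.3]
opening: 0.819
gripper_force: 0.0
clock: 17.5
eef_pos: [0.4204, 0.3385, 0.1116]
orientation: [-179.8, 0.2, 90.1]
force: [-0.1, 0.5, -0.2]
opening: 0.818
gripper_force: 0.0
```

```bash
python3 -m handwheel '[{"dp":[0,0.02,0.05],"twist":0,"claw":0.78},{"dp":[0,0,0],"twist":0,"claw":0.74},{"dp":[0,0,0],"twist":0,"claw":0.72}]'
python3 -m handwheel '[{"dp":[0,0,0.05],"twist":0,"claw":0.70},{"dp":[0,0,0],"twist":0,"claw":0.68},{"dp":[0,0,0],"twist":0,"claw":0.68}]'
```

```text
clock: 17.8
eef_pos: [0.4231, 0.3397, 0.1118]
orientation: [180.0, -0.0, 90.1]
force: [0.2, -0.3, -0.4]
opening: 0.714
gripper_force: 0.0
clock: 18.1
eef_pos: [0.4229, 0.3396, 0.1093]
orientation: [180.0, -0.0, 90.1]
force: [-0.3, -0.6, 0.3]
opening: 0.679
gripper_force: 0.0
```

```bash
python3 -m handwheel '[{"dp":[0,0,0],"twist":0,"claw":0.66},{"dp":[0,0,0],"twist":0,"claw":0.64},{"dp":[0,0,0],"twist":0,"claw":0.64}]'
python3 -m handwheel '[{"dp":[0,0,0],"twist":0,"claw":0.63},{"dp":[0,0,0],"twist":0,"claw":0.625},{"dp":[0,0,0],"twist":0,"claw":0.625}]'
```

```text
clock: 18.4
eef_pos: [0.4229, 0.3397, 0.1094]
orientation: [-180.0, -0.0, 90.1]
force: [-0.7, -0.7, 0.5]
opening: 0.639
gripper_force: 0.4
clock: 18.7
eef_pos: [0.4229, 0.3397, 0.1094]
orientation: [180.0, -0.0, 90.1]
force: [-0.5, 0.1, 0.9]
opening: 0.623
gripper_force: 0.7
```

```bash
python3 -m handwheel '[{"dp":[0,0,0],"twist":0,"claw":0.615},{"dp":[0,0,0],"twist":0,"claw":0.61},{"dp":[0,0,0],"twist":0,"claw":0.61}]'
python3 -m handwheel '[{"dp":[0,0,0],"twist":0,"claw":0.605},{"dp":[0,0,0],"twist":0,"claw":0.605}]'
```

```text
clock: 19.0
eef_pos: [0.4232, 0.3397, 0.1095]
orientation: [180.0, -0.0, 90.1]
force: [-0.5, -0.3, 1.9]
opening: 0.604
gripper_force: 10.4
clock: 19.2
eef_pos: [0.4233, 0.3397, 0.1095]
orientation: [180.0, -0.0, 90.1]
force: [1.0, -0.8, 2.9]
opening: 0.607
gripper_force: 17.3
```

```bash
python3 -m handwheel '[{"dp":[0,0,-0.2],"twist":0,"claw":0.605},{"dp":[0,0,-0.4],"twist":0,"claw":0.605},{"dp":[0,0,-0.6],"twist":0,"claw":0.605},{"dp":[0,0,-0.4],"twist":0,"claw":0.605},{"dp":[0,0,0],"twist":0,"claw":0.605}]'
python3 -m handwheel '[{"dp":[-0.4,0.5,0],"twist":0,"claw":0.605},{"dp":[-0.4,0.7,0],"twist":0,"claw":0.605},{"dp":[-0.4,0.7,0],"twist":0,"claw":0.605},{"dp":[-0.4,0.7,0],"twist":0,"claw":0.605},{"dp":[-0.4,0.7,0],"twist":0,"claw":0.605}]'
python3 -m handwheel '[{"dp":[-0.19,0.58,0],"twist":0,"claw":0.605},{"dp":[0,0,0],"twist":0,"claw":0.605},{"dp":[0,0,0],"twist":0,"claw":0.605},{"dp":[0,0,0],"twist":0,"claw":0.605}]'
python3 -c "
from h import *
t=cap('top');c=cap('scene')
a=cv2.resize(t['frame'][130:320,140:410],(568,400));b=cv2.resize(c['frame'][150:350,170:400],(232,202))
b=cv2.copyMakeBorder(b,0,198,0,0,cv2.BORDER_CONSTANT)
cv2.imwrite('pics/v6.png',np.hstack([a,b])[:,:,::-1])"
```

```text
clock: 19.7
eef_pos: [0.4248, 0.3412, 0.1933]
orientation: [179.7, -0.2, 90.1]
force: [1.2, 0.9, -0.7]
opening: 0.608
gripper_force: 16.5
clock: 20.2
eef_pos: [0.5883, 0.2387, 0.1877]
orientation: [-179.9, 0.0, 90.1]
force: [0.1, 0.4, -0.4]
opening: 0.61
gripper_force: 16.5
clock: 20.6
eef_pos: [0.6155, 0.2306, 0.1881]
orientation: [-179.9, 0.0, 90.1]
force: [-0.9, 0.3, 0.6]
opening: 0.605
gripper_force: 16.5
```

View pics/v6.png

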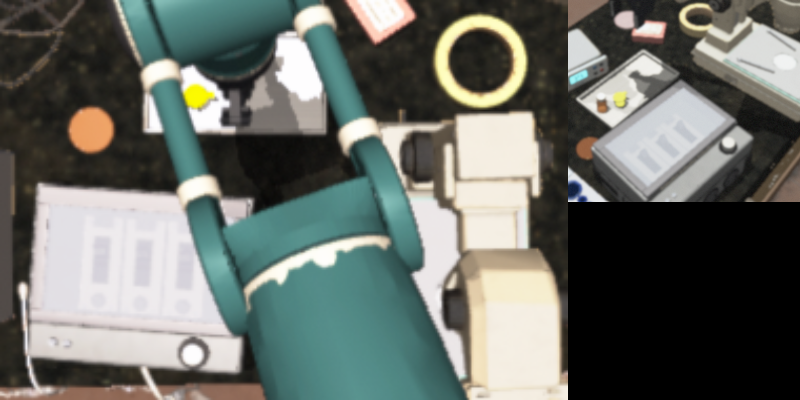

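The dish is held, and the forearm (right edge near (420,230)) is clear of the microscope (455,290). Lower it.

```bash
python3 -m handwheel '[{"dp":[0,0.05,0.6],"twist":0,"claw":0.605},{"dp":[0,0,0.8],"twist":0,"claw":0.605},{"dp":[0,0,0.8],"twist":0,"claw":0.605},{"dp":[0,0,0.7],"twist":0,"claw":0.605},{"dp":[0,0,0],"twist":0,"claw":0.605}]'
python3 -m handwheel '[{"dp":[0,0,0.4],"twist":0,"claw":0.605},{"dp":[0,0,0.2],"twist":0,"claw":0.605},{"dp":[0,0,0],"twist":0,"claw":0.605},{"dp":[0,0,0],"twist":0,"claw":0.605}]'
```

```text
clock: 21.2
eef_pos: [0.6134, 0.2293, 0.0381]
orientation: [-179.3, 0.2, 90.1]
force: [-1.7, 0.2, -1.7]
opening: 0.607
gripper_force: 16.5
clock: 21.6
eef_pos: [0.6201, 0.2308, 0.0157]
orientation: [179.9, -0.0, 90.1]
force: [1.0, 0.3, -1.0]
opening: 0.611
gripper_force: 16.5
```

```bash
python3 -m handwheel '[{"dp":[0,0,0.15],"twist":0,"claw":0.605},{"dp":[0,0,0.1],"twist":0,"claw":0.605},{"dp":[0,0,0],"twist":0,"claw":0.605},{"dp":[0,0,0],"twist":0,"claw":0.605}]'
python3 -m handwheel '[{"dp":[0,0,0.04],"twist":0,"claw":0.605},{"dp":[0,0,0],"twist":0,"claw":0.605}]'
```

```text
clock: 22.0
eef_pos: [0.6193, 0.2302, 0.0016]
orientation: [-180.0, 0.0, 90.1]
force: [0.0, 0.6, -0.7]
opening: 0.611
gripper_force: 16.5
clock: 22.2
eef_pos: [0.6198, 0.2304, -0.0002]
orientation: [180.0, -0.0, 90.1]
force: [-0.1, -0.3, -0.9]
opening: 0.61
gripper_force: 16.5
```

```bash
python3 -m handwheel '[{"dp":[0,0,0.03],"twist":0,"claw":0.605},{"dp":[0,0,0],"twist":0,"claw":0.605}]'
```

```text
clock: 22.4
eef_pos: [0.6198, 0.2304, -0.0003]
orientation: [180.0, -0.0, 90.1]
force: [-2.8, -1.4, 6.4]
opening: 0.61
gripper_force: 18.3
```

```bash
python3 -m handwheel '[{"dp":[0,0,-0.03],"twist":0,"claw":0.63},{"dp":[0,0,0],"twist":0,"claw":0.66},{"dp":[0,0,0],"twist":0,"claw":0.69},{"dp":[0,0,0],"twist":0,"claw":0.7},{"dp":[0,0,-0.15],"twist":0,"claw":0.7}]'
python3 -m handwheel '[{"dp":[0,0,-0.6],"twist":0,"claw":0.7},{"dp":[0,0,-1],"twist":0,"claw":0.7},{"dp":[0,0,-1],"twist":0,"claw":0.4},{"dp":[0,0,-1],"twist":0,"claw":0},{"dp":[0,0,-0.4],"twist":0.5,"claw":0}]'
python3 -m handwheel '[{"dp":[0.18,-0.95,0],"twist":0.63,"claw":0},{"dp":[0.18,-0.95,0],"twist":0,"claw":0},{"dp":[0.18,-0.95,0],"twist":0,"claw":0},{"dp":[0.18,-0.95,0],"twist":0,"claw":0},{"dp":[0.18,-0.95,0],"twist":0,"claw":0}]'
python3 -m handwheel '[{"dp":[0.18,-0.9,0],"twist":0,"claw":0},{"dp":[0,0,0],"twist":0,"claw":0},{"dp":[0,0,0],"twist":0,"claw":0}]'
python3 - <<'E'
from h import *
t=cap('top','t7.png');c=cap('scene','s7.png')
a=cv2.resize(t['frame'][130:320,140:310],(358,400));b=cv2.resize(c['frame'][150:370,170:400],(418,400))
cv2.imwrite('pics/v7.png',np.hstack([a,b])[:,:,::-1])
E
```

```text
clock: 22.9
eef_pos: [0.6182, 0.2299, 0.006]
orientation: [-179.8, 0.1, 90.1]
force: [-0.8, -0.0, -0.5]
opening: 0.701
gripper_force: 0.0
clock: 23.4
eef_pos: [0.6226, 0.2313, 0.2152]
orientation: [179.4, -0.2, 87.7]
force: [0.6, -0.2, 0.8]
opening: 0.193
gripper_force: 0.0
clock: 23.9
eef_pos: [0.3846, 0.2942, 0.2078]
orientation: [180.0, -0.0, 84.8]
force: [-0.5, 1.1, -0.2]
opening: -0.001
gripper_force: 0.0
clock: 24.2
eef_pos: [0.3418, 0.3074, 0.208]
orientation: [179.9, -0.1, 85.0]
force: [1.5, 0.3, 0.4]
opening: 0.001
gripper_force: 0.0
```

View pics/v7.png

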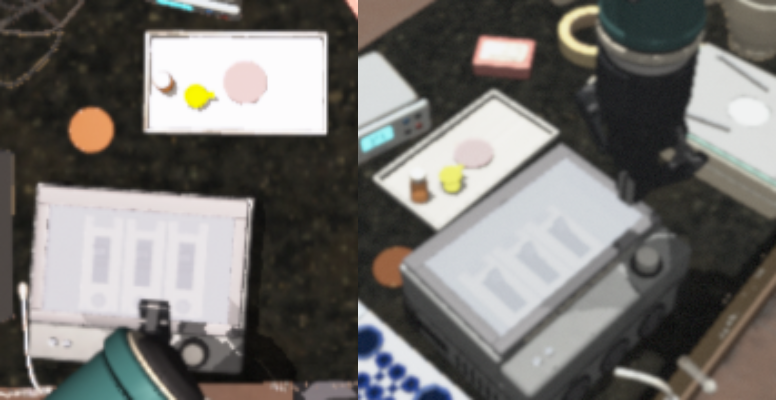

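All three samples stand in the tray: vial (163,82), cup (198,97), dish (245,80). The cover is clear. Now press the plunger at (192,352).

```bash
python3 -m handwheel '[{"dp":[-0.45,-0.26,0],"twist":0,"claw":0},{"dp":[0,0,0.7],"twist":0,"claw":0},{"dp":[0,0,0.7],"twist":0,"claw":0},{"dp":[0,0,0.3],"twist":0,"claw":0},{"dp":[0,0,0],"twist":0,"claw":0}]'
python3 -m handwheel '[{"dp":[0,0,0],"twist":0,"claw":0},{"dp":[0,0,0],"twist":0,"claw":0}]'
```

```text
clock: 24.8
eef_pos: [0.3268, 0.2837, 0.1195]
orientation: [-179.8, 0.2, 84.8]
force: [0.1, -1.1, 0.2]
opening: -0.002
gripper_force: 0.0
clock: 25.0
eef_pos: [0.3291, 0.2864, 0.1238]
orientation: [179.9, -0.1, 84.8]
force: [0.6, 0.3, 0.1]
opening: -0.0
gripper_force: 0.0
```

```bash
python3 -m handwheel '[{"dp":[0,0,0.15],"twist":0,"claw":0},{"dp":[0,0,0.1],"twist":0,"claw":0},{"dp":[0,0,0.05],"twist":0,"claw":0},{"dp":[0,0,0],"twist":0,"claw":0}]'
python3 -m handwheel '[{"dp":[0,0,0.06],"twist":0,"claw":0},{"dp":[0,0,0],"twist":0,"claw":0}]'
```

```text
clock: 25.4
eef_pos: [0.3281, 0.2862, 0.1078]
orientation: [179.9, -0.1, 84.9]
force: [1.2, 0.3, 4.0]
opening: -0.001
gripper_force: 1.8
clock: 25.6
eef_pos: [0.3282, 0.2862, 0.105]
orientation: [179.9, -0.1, 84.9]
force: [0.4, -0.7, 6.0]
opening: -0.002
gripper_force: 2.5
```

```bash
python3 -m handwheel '[{"dp":[0,0,0.04],"twist":0,"claw":0},{"dp":[0,0,0.02],"twist":0,"claw":0},{"dp":[0,0,0],"twist":0,"claw":0}]'
python3 -m handwheel '[{"dp":[0,0,0.03],"twist":0,"claw":0},{"dp":[0,0,0],"twist":0,"claw":0},{"dp":[0,0,0],"twist":0,"claw":0}]'
```

```text
clock: 25.9
eef_pos: [0.3282, 0.2863, 0.1029]
orientation: [179.9, -0.0, 84.9]
force: [-1.2, -2.0, 11.1]
opening: 0.001
gripper_force: 5.2
clock: 26.2
eef_pos: [0.3283, 0.2863, 0.1028]
orientation: [179.9, -0.0, 84.9]
force: [-5.1, -4.3, 19.9]
opening: 0.0
gripper_force: 10.1
```

```bash
python3 -m handwheel '[{"dp":[0,0,-0.3],"twist":0,"claw":0},{"dp":[0,-0.2,-0.5],"twist":0,"claw":0},{"dp":[0,-0.2,-0.8],"twist":0,"claw":0},{"dp":[0,0,-1],"twist":0,"claw":0},{"dp":[0,0,-1],"twist":0,"claw":0}]'
python3 -m handwheel '[{"dp":[0,0,-1],"twist":0,"claw":0},{"dp":[0,0,-0.5],"twist":0,"claw":0},{"dp":[-1,0,0],"twist":0,"claw":0},{"dp":[-1,0,0],"twist":0,"claw":0},{"dp":[-0.5,0,0],"twist":0,"claw":0}]'
python3 - <<'E'
from h import *
t=cap('top','t8.png');c=cap('scene','s8.png')
a=cv2.resize(t['frame'][200:320,140:280],(420,360),interpolation=2);b=cv2.resize(c['frame'][150:370,170:400],(376,360))
cv2.imwrite('pics/v8.png',np.hstack([a,b])[:,:,::-1])
E
```

```text
clock: 26.7
eef_pos: [0.306, 0.2868, 0.2804]
orientation: [-179.9, 0.1, 84.9]
force: [1.5, 0.6, 0.1]
opening: -0.003
gripper_force: 0.0
clock: 27.2
eef_pos: [0.2951, 0.1607, 0.3546]
orientation: [-180.0, 0.1, 84.9]
force: [0.8, 0.8, -0.2]
opening: -0.001
gripper_force: 0.0
```

View pics/v8.png

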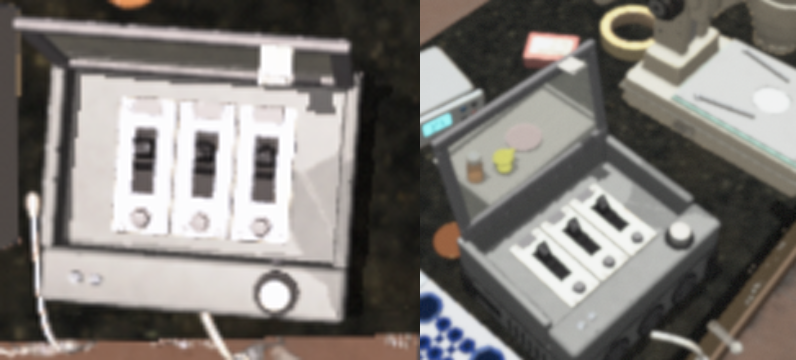

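The cover is open. The buttons are at (140,216), (200,222) and (260,228) in the left crop, and all levers are up (toward the hinge). Now locate the buttons.

```bash
python3 - <<'E'
from h import *
t=cap('top');c=cap('scene')
for a,b in(((140,216),(579,287)),((200,222),(610,262)),((260,228),(638,237))):
    p=(140+a[0]/3,200+a[1]/3); q=(170+(b[0]-420)/1.635,150+b[1]/1.636)
    P,e=tri(t,p,c,q); print(P.round(4),e.round(4),onz(t,*p,.077).round(4),onz(c,*q,.077).round(4))
print(telemetry.state()['eef_pos'])
E
```

```text
[0.3853 0.3886 0.0682] 0.0019 [0.3868 0.3876 0.077 ] [0.381  0.3921 0.077 ]
[0.3798 0.3436 0.0684] 0.0024 [0.3815 0.3432 0.077 ] [0.3754 0.3474 0.077 ]
[0.375  0.2991 0.0708] 0.0013 [0.3761 0.2989 0.077 ] [0.372  0.3024 0.077 ]
[0.29606078 0.16287598 0.35451623]
```

```bash
python3 -m handwheel '[{"dp":[0.9,0.4,0],"twist":0,"claw":0},{"dp":[0.9,0.4,0],"twist":0,"claw":0},{"dp":[0.9,0.4,0],"twist":0,"claw":0},{"dp":[0.15,0.16,0.6],"twist":0,"claw":0},{"dp":[0,0,0.9],"twist":0,"claw":0}]'
python3 -m handwheel '[{"dp":[0,0,0.9],"twist":0,"claw":0},{"dp":[0,0,0.9],"twist":0,"claw":0},{"dp":[0,0,0.9],"twist":0,"claw":0},{"dp":[0,0,0.6],"twist":0,"claw":0},{"dp":[0,0,0.2],"twist":0,"claw":0}]'
python3 -m handwheel '[{"dp":[0,0,0],"twist":0,"claw":0},{"dp":[0,0,0],"twist":0,"claw":0},{"dp":[0,0,0],"twist":0,"claw":0}]'
```

```text
clock: 27.9
eef_pos: [0.3791, 0.3034, 0.2808]
orientation: [179.8, -0.2, 85.1]
force: [0.8, 0.3, -0.6]
opening: 0.001
gripper_force: 0.0
clock: 28.4
eef_pos: [0.3732, 0.298, 0.0999]
orientation: [-179.6, 0.3, 85.0]
force: [-0.5, 0.2, -0.3]
opening: 0.0
gripper_force: 0.0
clock: 28.7
eef_pos: [0.3784, 0.3004, 0.1071]
orientation: [179.8, -0.2, 84.9]
force: [0.0, 0.2, 1.4]
opening: -0.001
gripper_force: 0.0
```

```bash
python3 -m handwheel '[{"dp":[-0.02,-0.05,0.3],"twist":0,"claw":0},{"dp":[0,0,0.22],"twist":0,"claw":0},{"dp":[0,0,0],"twist":0,"claw":0},{"dp":[0,0,0],"twist":0,"claw":0}]'
python3 -m handwheel '[{"dp":[0,0,0.08],"twist":0,"claw":0},{"dp":[0,0,0],"twist":0,"claw":0}]'
```

```text
clock: 29.1
eef_pos: [0.3745, 0.2982, 0.0792]
orientation: [180.0, -0.0, 84.9]
force: [0.3, -0.1, 0.3]
opening: 0.002
gripper_force: 0.0
clock: 29.3
eef_pos: [0.3752, 0.2987, 0.0755]
orientation: [179.9, -0.1, 84.9]
force: [0.6, 1.1, 2.4]
opening: -0.003
gripper_force: 1.0
```

```bash
python3 -m handwheel '[{"dp":[0,0,0.05],"twist":0,"claw":0},{"dp":[0,0,0.02],"twist":0,"claw":0},{"dp":[0,0,0],"twist":0,"claw":0}]'
python3 -m handwheel '[{"dp":[0,0,0.04],"twist":0,"claw":0},{"dp":[0,0,0],"twist":0,"claw":0},{"dp":[0,0,0],"twist":0,"claw":0}]'
```

```text
clock: 29.6
eef_pos: [0.3751, 0.2987, 0.0719]
orientation: [179.9, -0.1, 84.9]
force: [1.3, 1.7, 3.2]
opening: 0.003
gripper_force: 2.0
clock: 29.9
eef_pos: [0.3752, 0.2987, 0.0708]
orientation: [179.9, -0.1, 84.9]
force: [-0.6, -0.6, 11.8]
opening: 0.006
gripper_force: 5.8
```

```bash
python3 -m handwheel '[{"dp":[0,0,-0.4],"twist":0,"claw":0},{"dp":[0.45,0.02,0],"twist":0,"claw":0},{"dp":[0.45,0.02,0],"twist":0,"claw":0},{"dp":[0,0,0],"twist":0,"claw":0},{"dp":[0,0,0],"twist":0,"claw":0}]'
python3 -m handwheel '[{"dp":[0,0,0.2],"twist":0,"claw":0},{"dp":[0,0,0.1],"twist":0,"claw":0},{"dp":[0,0,0.06],"twist":0,"claw":0},{"dp":[0,0,0.02],"twist":0,"claw":0},{"dp":[0,0,0],"twist":0,"claw":0}]'
python3 -m handwheel '[{"dp":[0,0,0.02],"twist":0,"claw":0},{"dp":[0,0,0],"twist":0,"claw":0},{"dp":[0,0,0],"twist":0,"claw":0}]'
```

```text
clock: 30.4
eef_pos: [0.3791, 0.3419, 0.0882]
orientation: [-179.9, 0.1, 84.9]
force: [0.4, -0.2, -1.1]
opening: -0.003
gripper_force: 0.0
clock: 30.9
eef_pos: [0.3797, 0.3418, 0.0709]
orientation: [-179.9, 0.1, 84.9]
force: [-3.4, -3.2, 10.1]
opening: 0.0
gripper_force: 4.9
clock: 31.2
eef_pos: [0.3797, 0.3418, 0.0707]
orientation: [-179.9, 0.1, 84.9]
force: [-4.8, -4.4, 14.8]
opening: 0.0
gripper_force: 7.8
```

```bash
python3 -m handwheel '[{"dp":[0,0,-0.4],"twist":0,"claw":0},{"dp":[0.46,0.02,0],"twist":0,"claw":0},{"dp":[0.46,0.02,0],"twist":0,"claw":0},{"dp":[0,0,0],"twist":0,"claw":0},{"dp":[0,0,0],"twist":0,"claw":0}]'
python3 -m handwheel '[{"dp":[0,0,0.2],"twist":0,"claw":0},{"dp":[0,0,0.1],"twist":0,"claw":0},{"dp":[0,0,0.06],"twist":0,"claw":0},{"dp":[0,0,0.02],"twist":0,"claw":0},{"dp":[0,0,0],"twist":0,"claw":0}]'
python3 - <<'E'
from h import *
c=cap('scene','s9.png');b=cv2.resize(c['frame'][230:370,190:350],(685,600),interpolation=2)
cv2.imwrite('pics/v9.png',b[:,:,::-1])
E
```

```text
clock: 31.7
eef_pos: [0.3858, 0.3876, 0.0885]
orientation: [-179.9, 0.1, 84.9]
force: [-0.5, -0.1, -0.6]
opening: -0.003
gripper_force: 0.0
clock: 32.2
eef_pos: [0.386, 0.3874, 0.0709]
orientation: [-179.9, 0.1, 84.9]
force: [-1.0, -3.0, 9.6]
opening: -0.003
gripper_force: 4.5
```

View pics/v9.png

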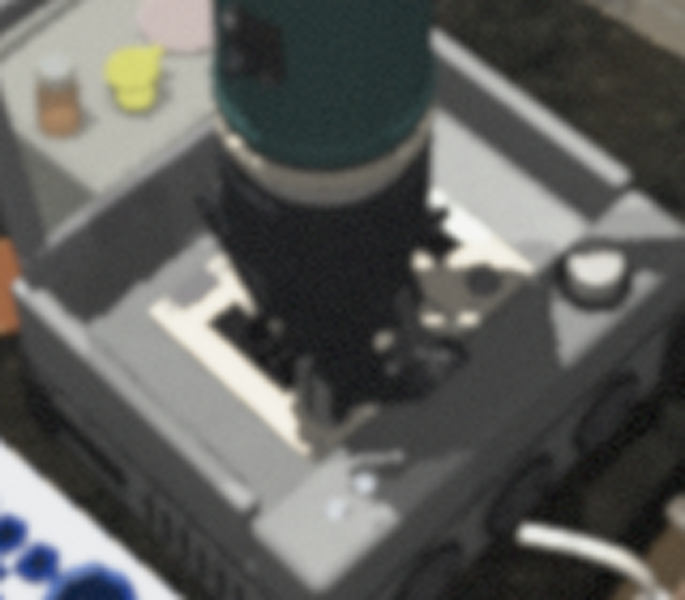

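The view is blocked, so I'll raise the arm to check the levers.

```bash
python3 -m handwheel '[{"dp":[0,0,-0.4],"twist":0,"claw":0},{"dp":[0,0,-1],"twist":0,"claw":0},{"dp":[0,0,-1],"twist":0,"claw":0},{"dp":[0,0,-1],"twist":0,"claw":0},{"dp":[-0.9,0,0],"twist":0,"claw":0}]'
python3 - <<'E'
from h import *
c=cap('scene','s10.png');t=cap('top','t10.png')
b=cv2.resize(c['frame'][230:370,190:350],(411,360),interpolation=2)
a=cv2.resize(t['frame'][200:320,140:260],(360,360),interpolation=2)
cv2.imwrite('pics/v10.png',np.hstack([a,b])[:,:,::-1])
E
```

```text
clock: 32.75
eef_pos: [0.3869, 0.3492, 0.2494]
orientation: [179.3, -0.7, 85.0]
force: [0.9, -0.3, 1.0]
opening: 0.003
gripper_force: 0.0
```

View pics/v10.png

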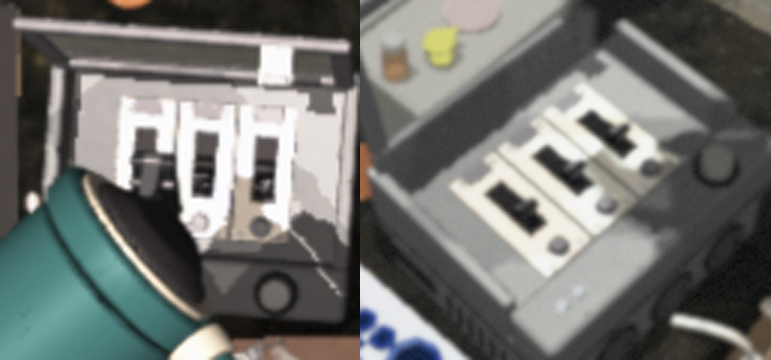

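All three levers are down: in the right crop their tips (525,222), (573,175) and (620,135) lie at the front ends of the slots. Now lift them, the middle one first.

```bash
python3 -m handwheel '[{"dp":[0,0,0.7],"twist":0,"claw":0},{"dp":[0,0,0.8],"twist":0,"claw":0},{"dp":[0,0,0.8],"twist":0,"claw":0},{"dp":[0,0,0.4],"twist":0,"claw":0},{"dp":[0,0,0],"twist":0,"claw":0}]'
python3 -m handwheel '[{"dp":[0,0,0],"twist":0,"claw":0},{"dp":[0,0,0],"twist":0,"claw":0},{"dp":[0,0,0],"twist":0,"claw":0}]'
```

```text
clock: 33.35
eef_pos: [0.3786, 0.3405, 0.1]
orientation: [-179.6, 0.4, 84.9]
force: [-0.4, 0.2, -0.4]
opening: 0.0
gripper_force: 0.0
clock: 33.65
eef_pos: [0.3835, 0.3446, 0.1071]
orientation: [179.9, -0.1, 84.9]
force: [0.3, -0.0, -0.9]
opening: -0.0
gripper_force: 0.0
```

```bash
python3 -m handwheel '[{"dp":[-0.03,0,0.3],"twist":0,"claw":0},{"dp":[0,0,0.22],"twist":0,"claw":0},{"dp":[0,0,0],"twist":0,"claw":0},{"dp":[0,0,0],"twist":0,"claw":0}]'
python3 -m handwheel '[{"dp":[0,0.2,0],"twist":0,"claw":0},{"dp":[0,0.1,0],"twist":0,"claw":0},{"dp":[0,0,0],"twist":0,"claw":0}]'
```

```text
clock: 34.05
eef_pos: [0.3821, 0.3421, 0.0794]
orientation: [-180.0, 0.0, 84.9]
force: [-0.2, 0.2, 1.0]
opening: -0.002
gripper_force: 0.0
clock: 34.35
eef_pos: [0.3985, 0.3417, 0.0812]
orientation: [179.9, -0.1, 84.9]
force: [-0.8, 0.2, 1.6]
opening: -0.004
gripper_force: 0.7
```

```bash
python3 -m handwheel '[{"dp":[0,0.1,0],"twist":0,"claw":0},{"dp":[0,0.1,0],"twist":0,"claw":0},{"dp":[0,0,0],"twist":0,"claw":0}]'
python3 -m handwheel '[{"dp":[0,0.08,0],"twist":0,"claw":0},{"dp":[0,0,0],"twist":0,"claw":0}]'
```

```text
clock: 34.65
eef_pos: [0.4082, 0.3399, 0.0794]
orientation: [180.0, -0.0, 84.8]
force: [-1.2, -0.5, 1.0]
opening: -0.0
gripper_force: 0.7
clock: 34.85
eef_pos: [0.4114, 0.3394, 0.079]
orientation: [-180.0, 0.0, 84.9]
force: [-1.6, 0.2, 1.4]
opening: 0.002
gripper_force: 0.8
```

```bash
python3 -m handwheel '[{"dp":[0,0.08,0],"twist":0,"claw":0},{"dp":[0,0,0],"twist":0,"claw":0}]'
python3 -m handwheel '[{"dp":[0,0.06,0],"twist":0,"claw":0},{"dp":[0,0,0],"twist":0,"claw":0}]'
python3 -m handwheel '[{"dp":[0,0.06,0],"twist":0,"claw":0},{"dp":[0,0,0],"twist":0,"claw":0}]'
```

```text
clock: 35.05
eef_pos: [0.4146, 0.3389, 0.0788]
orientation: [-179.9, 0.0, 84.9]
force: [-2.9, 0.3, -0.9]
opening: 0.002
gripper_force: 1.1
clock: 35.25
eef_pos: [0.418, 0.3385, 0.0789]
orientation: [-180.0, 0.0, 84.9]
force: [-2.0, 0.8, 0.3]
opening: -0.002
gripper_force: 1.0
clock: 35.45
eef_pos: [0.4216, 0.3385, 0.0795]
orientation: [180.0, 0.0, 84.9]
force: [-2.7, -0.3, 0.3]
opening: -0.001
gripper_force: 0.9
```

```bash
python3 -m handwheel '[{"dp":[0,0.06,0],"twist":0,"claw":0},{"dp":[0,0,0],"twist":0,"claw":0}]'
python3 -m handwheel '[{"dp":[0,0.04,0],"twist":0,"claw":0},{"dp":[0,0,0],"twist":0,"claw":0}]'
python3 -m handwheel '[{"dp":[0,0.03,0],"twist":0,"claw":0},{"dp":[0,0,0],"twist":0,"claw":0}]'
```

```text
clock: 35.65
eef_pos: [0.4227, 0.3383, 0.0793]
orientation: [-179.8, 0.0, 84.8]
force: [-8.1, 1.0, 2.5]
opening: -0.001
gripper_force: 3.8
clock: 35.85
eef_pos: [0.423, 0.3383, 0.0792]
orientation: [-179.6, 0.1, 84.8]
force: [-13.0, 2.3, 5.8]
opening: 0.003
gripper_force: 6.7
clock: 36.05
eef_pos: [0.4231, 0.3382, 0.0791]
orientation: [-179.5, 0.1, 84.8]
force: [-16.3, 1.9, 8.2]
opening: 0.0
gripper_force: 8.9
```

```bash
python3 -m handwheel '[{"dp":[0,-0.4,0],"twist":0,"claw":0},{"dp":[0,-0.5,-0.1],"twist":0,"claw":0},{"dp":[0.45,0,0],"twist":0,"claw":0},{"dp":[0.46,0,0],"twist":0,"claw":0},{"dp":[0,0,0.1],"twist":0,"claw":0}]'
python3 -m handwheel '[{"dp":[0,0,0],"twist":0,"claw":0},{"dp":[0,0.2,0],"twist":0,"claw":0},{"dp":[0,0.2,0],"twist":0,"claw":0},{"dp":[0,0.1,0],"twist":0,"claw":0},{"dp":[0,0,0],"twist":0,"claw":0}]'
python3 -m handwheel '[{"dp":[0,0.12,0],"twist":0,"claw":0},{"dp":[0,0.1,0],"twist":0,"claw":0},{"dp":[0,0,0],"twist":0,"claw":0},{"dp":[0,0,0],"twist":0,"claw":0}]'
```

```text
clock: 36.55
eef_pos: [0.3886, 0.3907, 0.0811]
orientation: [179.7, -0.3, 85.0]
force: [0.8, 0.4, -0.3]
opening: 0.002
gripper_force: 0.0
clock: 37.05
eef_pos: [0.4127, 0.3845, 0.0794]
orientation: [180.0, -0.0, 84.8]
force: [-2.4, -0.4, 0.5]
opening: -0.0
gripper_force: 0.7
clock: 37.45
eef_pos: [0.4233, 0.3841, 0.0793]
orientation: [179.9, -0.0, 84.9]
force: [0.2, -0.3, 0.4]
opening: -0.003
gripper_force: 0.0
```

```bash
python3 -m handwheel '[{"dp":[0,0.06,0],"twist":0,"claw":0},{"dp":[0,0,0],"twist":0,"claw":0}]'
python3 -m handwheel '[{"dp":[0,0.06,0],"twist":0,"claw":0},{"dp":[0,0,0],"twist":0,"claw":0}]'
python3 -m handwheel '[{"dp":[0,0.04,0],"twist":0,"claw":0},{"dp":[0,0,0],"twist":0,"claw":0}]'
```

```text
clock: 37.65
eef_pos: [0.4256, 0.3838, 0.0793]
orientation: [-180.0, 0.0, 84.9]
force: [-1.1, 0.3, 0.7]
opening: 0.002
gripper_force: 1.0
clock: 37.85
eef_pos: [0.4268, 0.3837, 0.0791]
orientation: [-179.8, 0.0, 84.8]
force: [-7.2, 0.1, 3.3]
opening: -0.001
gripper_force: 3.6
clock: 38.05
eef_pos: [0.4271, 0.3836, 0.079]
orientation: [-179.6, 0.1, 84.8]
force: [-12.1, 1.9, 5.8]
opening: 0.0
gripper_force: 6.5
```

```bash
python3 -m handwheel '[{"dp":[0,-0.4,0],"twist":0,"claw":0},{"dp":[0,-0.5,-0.15],"twist":0,"claw":0},{"dp":[-0.6,0,0],"twist":0,"claw":0},{"dp":[-0.6,0,0],"twist":0,"claw":0},{"dp":[-0.61,0,0],"twist":0,"claw":0}]'
python3 -m handwheel '[{"dp":[0,0,0.15],"twist":0,"claw":0},{"dp":[0,0,0],"twist":0,"claw":0},{"dp":[0,0.2,0],"twist":0,"claw":0},{"dp":[0,0.2,0],"twist":0,"claw":0},{"dp":[0,0.1,0],"twist":0,"claw":0}]'
python3 -m handwheel '[{"dp":[0,0.12,0],"twist":0,"claw":0},{"dp":[0,0.1,0],"twist":0,"claw":0},{"dp":[0,0,0],"twist":0,"claw":0},{"dp":[0,0,0],"twist":0,"claw":0}]'
python3 -m handwheel '[{"dp":[0,0.06,0],"twist":0,"claw":0},{"dp":[0,0.04,0],"twist":0,"claw":0},{"dp":[0,0,0],"twist":0,"claw":0}]'
```

```text
clock: 38.55
eef_pos: [0.3773, 0.2968, 0.087]
orientation: [179.9, -0.0, 85.0]
force: [0.6, -0.1, 0.7]
opening: -0.001
gripper_force: 0.0
clock: 39.05
eef_pos: [0.4042, 0.2965, 0.0801]
orientation: [179.9, -0.1, 84.9]
force: [-1.3, -0.1, 1.2]
opening: 0.003
gripper_force: 0.8
clock: 39.45
eef_pos: [0.414, 0.294, 0.0791]
orientation: [180.0, 0.0, 84.9]
force: [0.5, -0.1, 0.0]
opening: -0.0
gripper_force: 0.0
clock: 39.75
eef_pos: [0.4179, 0.2934, 0.079]
orientation: [-179.9, 0.0, 84.9]
force: [-3.4, 0.9, 1.0]
opening: -0.004
gripper_force: 1.3
```

```bash
python3 -m handwheel '[{"dp":[0,0.05,0],"twist":0,"claw":0},{"dp":[0,0,0],"twist":0,"claw":0}]'
python3 -m handwheel '[{"dp":[0,0.04,0],"twist":0,"claw":0},{"dp":[0,0,0],"twist":0,"claw":0}]'
```

```text
clock: 39.95
eef_pos: [0.4183, 0.2933, 0.0789]
orientation: [-179.7, 0.1, 84.8]
force: [-10.6, 1.8, 4.2]
opening: 0.001
gripper_force: 5.2
clock: 40.15
eef_pos: [0.4185, 0.2933, 0.0788]
orientation: [-179.5, 0.1, 84.8]
force: [-14.5, 3.0, 8.2]
opening: -0.001
gripper_force: 8.3
```

```bash
python3 -m handwheel '[{"dp":[0,-0.5,0],"twist":0,"claw":0},{"dp":[0,-0.3,-0.5],"twist":0,"claw":0},{"dp":[0,0,-1],"twist":0,"claw":0},{"dp":[0,0,-1],"twist":0,"claw":0},{"dp":[0,0,-1],"twist":0,"claw":0}]'
python3 -m handwheel '[{"dp":[0,0,-1],"twist":0,"claw":0},{"dp":[0,0,-1],"twist":0,"claw":0},{"dp":[-1,0,0],"twist":0,"claw":0},{"dp":[-1,0,0],"twist":0,"claw":0},{"dp":[-0.5,0,0],"twist":0,"claw":0}]'
python3 - <<'E'
from h import *
c=cap('scene','s11.png');t=cap('top','t11.png')
b=cv2.resize(c['frame'][200:370,170:350],(424,400),interpolation=2)
a=cv2.resize(t['frame'][200:320,140:260],(400,400),interpolation=2)[:, :370]
cv2.imwrite('pics/v11.png',np.hstack([a,b])[:,:,::-1])
E
```

```text
clock: 40.65
eef_pos: [0.3833, 0.2966, 0.2563]
orientation: [179.9, -0.0, 84.9]
force: [0.1, 1.3, 0.1]
opening: 0.004
gripper_force: 0.0
clock: 41.15
eef_pos: [0.3722, 0.1698, 0.3556]
orientation: [179.8, 0.0, 84.8]
force: [0.4, 0.3, -0.2]
opening: -0.001
gripper_force: 0.0
```

View pics/v11.png

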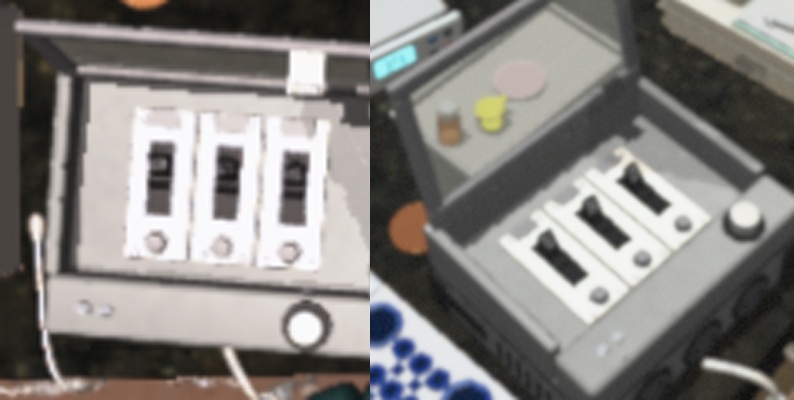

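All three levers are back up and latched (tips toward the hinge at (160,160), (228,168), (295,172)). Next I move behind the open cover.

```bash
python3 -m handwheel '[{"dp":[0.58,0.54,0],"twist":0,"claw":0},{"dp":[0.58,0.54,0],"twist":0,"claw":0},{"dp":[0.58,0.54,0],"twist":0,"claw":0},{"dp":[0.58,0.54,0],"twist":0,"claw":0},{"dp":[0.58,0.54,0],"twist":0,"claw":0}]'
python3 -m handwheel '[{"dp":[0.57,0.52,0],"twist":0,"claw":0},{"dp":[0,0,0],"twist":0,"claw":0},{"dp":[0,0,0.7],"twist":0,"claw":0},{"dp":[0,0,0.8],"twist":0,"claw":0},{"dp":[0,0,0.8],"twist":0,"claw":0}]'
python3 -m handwheel '[{"dp":[0,0,0.45],"twist":0,"claw":0},{"dp":[0,0,0],"twist":0,"claw":0},{"dp":[0,0,0],"twist":0,"claw":0},{"dp":[0,0,0],"twist":0,"claw":0}]'
```

```text
clock: 41.75
eef_pos: [0.5209, 0.3068, 0.354]
orientation: [179.9, -0.0, 84.9]
force: [-0.4, -0.7, 0.2]
opening: -0.002
gripper_force: 0.0
clock: 42.25
eef_pos: [0.548, 0.3314, 0.2386]
orientation: [179.9, -0.1, 84.9]
force: [-1.0, -0.3, -0.0]
opening: 0.002
gripper_force: 0.0
clock: 42.65
eef_pos: [0.5491, 0.3316, 0.2195]
orientation: [179.8, -0.1, 84.9]
force: [-0.2, 0.4, 0.8]
opening: -0.002
gripper_force: 0.0
```

```bash
python3 -m handwheel '[{"dp":[0,-0.3,0],"twist":0,"claw":0},{"dp":[0,-0.32,0],"twist":0,"claw":0},{"dp":[0,-0.33,0],"twist":0,"claw":0},{"dp":[0,-0.33,0],"twist":0,"claw":0},{"dp":[0,0,0],"twist":0,"claw":0}]'
python3 -m handwheel '[{"dp":[0,-0.28,0.08],"twist":0,"claw":0},{"dp":[0,-0.27,0.1],"twist":0,"claw":0},{"dp":[0,-0.27,0.1],"twist":0,"claw":0},{"dp":[0,0,0],"twist":0,"claw":0},{"dp":[0,0,0],"twist":0,"claw":0}]'
```

```text
clock: 43.15
eef_pos: [0.4812, 0.3367, 0.217]
orientation: [-179.9, 0.0, 85.0]
force: [0.9, -0.9, 0.2]
opening: -0.0
gripper_force: 0.3
clock: 43.65
eef_pos: [0.4425, 0.3399, 0.2022]
orientation: [-180.0, 0.1, 84.9]
force: [0.3, -0.8, -0.4]
opening: -0.001
gripper_force: 0.3
```

```bash
python3 -m handwheel '[{"dp":[0,-0.25,0.2],"twist":0,"claw":0},{"dp":[0,-0.25,0.22],"twist":0,"claw":0},{"dp":[0,-0.23,0.25],"twist":0,"claw":0},{"dp":[0,-0.23,0.26],"twist":0,"claw":0},{"dp":[0,0,0],"twist":0,"claw":0}]'
python3 -m handwheel '[{"dp":[0,-0.13,0.2],"twist":0,"claw":0},{"dp":[0,-0.12,0.22],"twist":0,"claw":0},{"dp":[0,-0.05,0.15],"twist":0,"claw":0},{"dp":[0,-0.05,0.1],"twist":0,"claw":0},{"dp":[0,0,0],"twist":0,"claw":0}]'
python3 -m handwheel '[{"dp":[0,0,0],"twist":0,"claw":0},{"dp":[0,0,0],"twist":0,"claw":0}]'
```

```text
clock: 44.15
eef_pos: [0.3916, 0.3429, 0.1528]
orientation: [-179.7, 0.2, 84.9]
force: [-0.7, 0.6, 0.2]
opening: -0.002
gripper_force: 0.3
clock: 44.65
eef_pos: [0.3773, 0.3456, 0.1219]
orientation: [-179.9, 0.1, 84.9]
force: [-0.2, -0.6, 0.9]
opening: 0.001
gripper_force: 0.4
clock: 44.85
eef_pos: [0.3781, 0.346, 0.123]
orientation: [-180.0, -0.0, 84.9]
force: [-1.4, -1.1, 0.9]
opening: -0.002
gripper_force: 0.4
```

```bash
python3 -m handwheel '[{"dp":[0,-0.14,0],"twist":0,"claw":0},{"dp":[0,0,0.1],"twist":0,"claw":0},{"dp":[0,0,0.08],"twist":0,"claw":0},{"dp":[0,0,0],"twist":0,"claw":0}]'
python3 -m handwheel '[{"dp":[0,0,0.03],"twist":0,"claw":0},{"dp":[0,0,0],"twist":0,"claw":0}]'
python3 -m handwheel '[{"dp":[0,0,0.03],"twist":0,"claw":0},{"dp":[0,0,0],"twist":0,"claw":0}]'
```

```text
clock: 45.25
eef_pos: [0.3705, 0.3463, 0.1129]
orientation: [-180.0, 0.0, 84.9]
force: [-0.1, 0.8, 1.5]
opening: 0.0
gripper_force: 0.4
clock: 45.45
eef_pos: [0.3708, 0.3464, 0.1119]
orientation: [-180.0, 0.0, 84.9]
force: [-0.5, -0.2, 0.0]
opening: -0.002
gripper_force: 0.4
clock: 45.65
eef_pos: [0.371, 0.3466, 0.1111]
orientation: [-180.0, 0.0, 84.9]
force: [-1.2, -0.7, 4.0]
opening: 0.001
gripper_force: 2.1
```

```bash
python3 -m handwheel '[{"dp":[0,0,0.03],"twist":0,"claw":0},{"dp":[0,0,0],"twist":0,"claw":0}]'
python3 -m handwheel '[{"dp":[0,0,0.02],"twist":0,"claw":0},{"dp":[0,0,0],"twist":0,"claw":0}]'
```

```text
clock: 45.85
eef_pos: [0.3711, 0.3466, 0.1102]
orientation: [-180.0, 0.0, 84.9]
force: [-2.8, -3.4, 9.4]
opening: -0.002
gripper_force: 4.4
clock: 46.05
eef_pos: [0.3711, 0.3466, 0.1097]
orientation: [-180.0, 0.0, 84.9]
force: [-4.4, -4.1, 10.7]
opening: 0.0
gripper_force: 5.8
```

```bash
python3 -m handwheel '[{"dp":[0,0,-0.1],"twist":0,"claw":0},{"dp":[0,0,-0.3],"twist":0,"claw":0},{"dp":[0,0,0],"twist":0,"claw":0},{"dp":[0,0,0],"twist":0,"claw":0}]'
python3 -m handwheel '[{"dp":[0,0,-0.6],"twist":0,"claw":0},{"dp":[0,0,-1],"twist":0,"claw":0},{"dp":[0,0,-1],"twist":0,"claw":0},{"dp":[0,0,-1],"twist":0,"claw":0},{"dp":[0,0,-0.5],"twist":0,"claw":0}]'
python3 -m handwheel '[{"dp":[-0.9,-0.2,0],"twist":0,"claw":0},{"dp":[-0.9,-0.2,0],"twist":0,"claw":0},{"dp":[-0.9,-0.2,0],"twist":0,"claw":0},{"dp":[-0.7,0,0],"twist":0,"claw":0},{"dp":[0,0,0],"twist":0,"claw":0}]'
python3 - <<'E'
from h import *
for n in('scene','top'):
    f=cap(n,n+'12.png')['frame'].astype(int); r=cv2.imread(f'pics/{n}0.png')[:,:,::-1].astype(int); o=cv2.imread('pics/'+('s11' if n=='scene' else 't11')+'.png')[:,:,::-1].astype(int)
    # region where the open cover stands vs the shut state: mean abs difference to start / to open picture
    s=(slice(225,345),slice(190,345)) if n=='scene' else (slice(215,305),slice(150,262))
    print(n,np.abs(f-r)[s].mean().round(1),np.abs(f-o)[s].mean().round(1))
    d=(np.abs(f-r).max(2)>45).astype('uint8'); d=cv2.morphologyEx(d,cv2.MORPH_OPEN,np.ones((3,3)))
    for b in cv2.connectedComponentsWithStats(d)[2][1:]:
        if b[4]>25: print('  diff',b)
    hsv=cv2.cvtColor(f.astype('uint8'),cv2.COLOR_RGB2HSV)
print(telemetry.state()['eef_pos'])
E
```

```text
clock: 46.45
eef_pos: [0.3713, 0.3467, 0.1283]
orientation: [180.0, -0.0, 84.9]
force: [0.0, -0.7, -1.1]
opening: -0.001
gripper_force: 0.0
clock: 46.95
eef_pos: [0.3723, 0.3476, 0.3378]
orientation: [179.7, -0.2, 84.9]
force: [0.5, 0.4, -0.0]
opening: 0.001
gripper_force: 0.0
clock: 47.45
eef_pos: [0.3253, 0.1769, 0.3325]
orientation: [180.0, 0.1, 84.7]
force: [0.8, -0.4, 0.5]
opening: 0.004
gripper_force: 0.0
scene 7.0 40.2
  diff [386   0  36  21 481]
  diff [417   8  33  43 881]
  diff [380  35  35  23 241]
  diff [392  58  21   8  99]
  diff [ 358   62   81  101 3403]
  diff [ 505   89   55  105 3535]
  diff [ 477  184   83  102 5045]
  diff [520 189  23  12  88]
  diff [549 197  11   9  69]
  diff [215 240  14  17 200]
  diff [294 243   8   6  35]
  diff [198 248  13  15 156]
  diff [289 250  12  17 165]
  diff [ 452  285   48   41 1245]
  diff [545 348  15  22 266]
  diff [545 368  15  40 475]
top 4.1 36.7
  diff [217 169   7   7  38]
  diff [227 170  15  12 139]
  diff [166 249  16  13 142]
  diff [280 289  12  16 115]
  diff [263 310  75  15 408]
  diff [ 223  317  136  103 7795]
  diff [317 329  33  41 750]
  diff [ 359  360   64   60 2044]
  diff [353 364   5   7  31]
  diff [327 394  47  26 762]
  diff [312 411   5   8  32]
[0.32601581 0.17965989 0.33277525]
```

```bash
python3 - <<'E'
from h import *
t=cap('top','t13.png'); f=t['frame'].astype(int); a=cv2.imread('pics/t7.png')[:,:,::-1].astype(int); r=cv2.imread('pics/top0.png')[:,:,::-1].astype(int)
s=(slice(146,192),slice(210,294))
print('tray vs after placing',np.abs(f-a)[s].max(2).mean().round(1), 'cover vs start',np.abs(f-r)[215:305,150:262].mean().round(1))
d=((f-r)[s].min(2)<-12).astype('uint8')
for st,ce in zip(*cv2.connectedComponentsWithStats(d)[2:]):
    if 60<st[4]<1500: print(st,onz(t,210+ce[0],146+ce[1],.013).round(3))
E
```

```text
tray vs after placing 1.1 cover vs start 4.1
[ 36  13  21  21 353] [0.62  0.23  0.013]
[ 2 18 13 13 76] [0.617 0.317 0.013]
[ 17  23  17  14 165] [0.605 0.282 0.013]
```

All three samples stand in the tray, the cover is holding shut, and the robot is clear. I'm handing in the job.

```bash
python3 -c "
from workcell import env
print(env.close_job())"
```

```text
the job is handed in; nothing more can be done
None
```

The trip test is done and handed in at about 48 s, no verdict shown: dish, vial and cup are upright in the tray, all three levers were tripped together and relatched, and the cover is shut on its catch; on one dish try a finger pressed the dish lid at about 11 N before I corrected it, and I viewed 15 pictures, one over the limit of 14.

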